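# Assemble a jumbo marker in the bench block

## Robot

A 6-joint arm with a two-finger parallel gripper is mounted at the origin on the work surface. World frame = base frame: x ahead of the robot, y to its left, z up, the work surface at z = 0. Lengths are in m, angles in rad, forces in N, time in s.
With the tool pointing down it reaches from about 0.375 to 0.975 m from the base axis. Payload 3.8 kg.
Tool frame: the origin (TCP) lies midway between the tips of the shut fingers; the grasp point (between the pads) lies 19 mm behind it; z points along the fingers, y is the line along which they close (so a half turn about z gives the same grasp; the last joint's range is limited). The gripper opens to 85 mm and grips with 20 to 120 N. Pads are 22 mm wide; open, the fingers measure 114 mm over their backs; the gripper's body (76 mm by 85 mm) begins 54 mm behind the grasp point. The pads swing forward as they close: fully open they stand 13 mm farther back than shut.
Start: joints at [1.284, 0.264, 1.604, -0, 1.274, -0.037], TCP at [0.167, 0.654, 0.231] pointing down, gripper open.
Joint ranges: [-2.63, 2.63], [-0.94, 2.18], [0.31, 2.57], [-1.31, 4.45], [0, 2.66], [-2.55, 2.55]. Speed limits (rad/s): [2.57, 2.57, 3.14, 3.14, 3.14, 3.14].

## Interface

Orientations are given as a rotation vector (axis times angle).
In Python, from workcell import bot, imaging gives the robot as it stands.
- The arm moves only by the tool step_arm, never from a script. Its argument "series" is a list of rows, each an object of numbers: "grip": the closure, from -1 (fully open) to 1 (shut); "x", "y", "z": the shift along the tool's x, y, z normalised to -1 to 1, where 1 is 500 mm; "ax", "ay", "az": the turn, a rotation vector about the tool's x, y, z normalised to -1 to 1, where 1 is 30 degrees. A call has 1 to 12 rows; each row is the pose to reach, as a shift and turn from the pose commanded when the call began, along the tool's axes at that moment; what a row does not reach only later rows make up. A row lasts 1/10 s, in which the tool goes at most 50 mm and 8.59 degrees, less where a joint would pass 70% of its speed; a pose out of reach is approached as far as the arm can. A call with a number of a shift or a turn outside -1 to 1 is refused whole. A call with a gripper value outside its range is refused whole. The fingers move at their own pace and stop on an object; "force" is the grip in N (left out, the last holds). Time passes only in rows, so rows that repeat a pose let the fingers close. It gives the time, the measured TCP pose, the force, the opening and the grip force at its end, in the units of the state.
- bot.read_state(): the state, without advancing time (a new reading comes with each control period).
- imaging.read_camera(name): name is "scene" or "top"; returns a dict with "img" (420x560x3 uint8, red, green, blue), "fx", "fy", "cx", "cy" (pixels), "R" (3x3) and "t" (3): a world point X has camera coordinates R X + t. Camera axes: x right, y down, z forward; pixel columns grow to the right and rows downward; lengths in m; the calibration is good to about 2 mm. A picture is of the moment at which its call begins. There is no depth.
- bot.finish_job(): hands the job in; it is judged then, once.
The state is a dict: "time": time; "q": joint angles; "joint_vel": joint speeds; "joint_torque": joint torques, N m; "tool_pos": TCP position; "tcp_rot": TCP orientation; "wrist_force": force on the tool from outside, world axes, zero at the start; "torque": the same for the moment, N m; "width": opening from 0.0 (shut) to 1.0 (fully open); "grip_force": force on a finger pad.
Only numpy, scipy, OpenCV 4.12 (cv2) and the standard library are available. Lean on these libraries where they do the work, as an engineer would, in place of code of your own. Each camera call takes 0.05 s, during which the arm holds its last target. There are 200 camera calls.

## Task

Assemble the jumbo marker upright in the square aluminium block, from the bottom up: stand the barrel in the block's round recess, then slip the collar over the barrel's neck, then put the nib stem-down into the collar, and last put the cap over the nib. Each part must sit fully home and be let go before the next one goes on. Leave the glue bottle, jar, pen and pot where they are.

Things in the scene. Friction and masses are not known exactly. Their poses are not given: they have to be found in the camera images.
- nest_seat (a point): Centre of the floor of the round recess in the fixed square aluminium assembly block. Block 90 x 90 mm, 22 mm tall, standing on the bench at any yaw; recess 52 mm across and 14 mm deep with a 3 mm chamfered mouth, so this point is 8 mm above the bench. z up.
- barrel_center (a point): Marker barrel, loose, standing upright on the bench: green plastic, solid, about 90 g. This point is on its axis, half-way up. Total height 84 mm: body 46 mm diameter and 72 mm tall (foot narrowed to 40 mm over the lowest 5 mm), then a grey neck 12 mm tall, 24 mm diameter, tapering to 17 mm at its top. z is its axis, neck up. In the block its foot rests on the recess floor.
- collar_center (a point): Collar, loose, standing on the bench: thick green plastic ring, outer diameter 50 mm, bore 29 mm right through, 28 mm tall, about 30 g. This point is on its axis, half-way up. z is its axis (up); its two ends are alike, but keep it the way up it stands. On the barrel it rests on the barrel's shoulder, 72 mm above the barrel's foot, the neck standing 12 mm up its bore.
- nib_center (a point): Nib, loose, upright on its stem: white, rigid, 52 mm tall, 20 g; point on its axis half-way up, z up. From below: stem 13 mm, 25 mm diameter tapering to 16 at the foot; conical flange from 13 to 20 mm height, 39 mm diameter narrowing to 31; cylinder 22 mm diameter from 20 to 42 mm (grip here); tip narrowing to 12. Stem goes into the collar bore until the flange rests on the collar top.
- cap_center (a point): Cap, loose, standing mouth down on the bench: green plastic, closed flat top, outer diameter 50 mm, 51 mm tall, about 30 g; inside 44 mm diameter and 46 mm deep. This point is on its axis, half-way up. z is its axis, closed end up. It goes over the nib and its flange until its rim rests on the collar's top.
- glue_center (a point): Bystander: white glue bottle with orange cap, 40 mm diameter, 100 mm tall, standing loose among the parts; the point is half-way up. Leave it where it is.
- jar_center (a point): Bystander: small amber jar with black lid, 38 mm diameter, 42 mm tall, loose; the point is half-way up. Leave it where it is.
- pen_center (a point): Bystander: slim green and white marker pen lying on the bench, 115 mm long, 15 mm thick, loose; the point is at its middle, x along it. Leave it where it is.
- pot_center (a point): Bystander: small blue pot of thin white nibs, 56 mm diameter at the rim, 45 mm tall, loose; the point is half-way up. Leave it where it is.
Not all that is in view belongs to the job. What is shaped like the part that bears collar_center but yellow is not meant.

How it is judged:
On the way, in this order (a step that is already met when the one before it is completed fails the run):
1. the barrel stands fully home in the block's recess, let go (horizontal distance between barrel_center and nest_seat below 0.007 m and z of barrel_center in the frame of nest_seat between 0.039 and 0.045 m and angle between barrel_center's own z axis and vertical below 0.07 rad and contact force between the fingers and barrel below 0.1 N), for 0.2 s.
2. the collar is on the barrel's neck, down on its shoulder, let go (horizontal distance between barrel_center and nest_seat below 0.007 m and z of barrel_center in the frame of nest_seat between 0.039 and 0.045 m and angle between each of barrel_center, collar_center's own z axis and vertical below 0.07 rad and horizontal distance between collar_center and barrel_center below 0.007 m and z of collar_center in the frame of nest_seat between 0.083 and 0.089 m and contact force between the fingers and collar below 0.1 N), for 0.2 s.
3. the nib's stem is in the collar, its flange down on the collar, let go (horizontal distance between barrel_center and nest_seat below 0.007 m and z of barrel_center in the frame of nest_seat between 0.039 and 0.045 m and angle between each of barrel_center, collar_center, nib_center's own z axis and vertical below 0.07 rad and horizontal distance between collar_center and barrel_center below 0.007 m and z of collar_center in the frame of nest_seat between 0.083 and 0.089 m and horizontal distance between nib_center and collar_center below 0.007 m and z of nib_center in the frame of nest_seat between 0.11 and 0.116 m and contact force between the fingers and nib below 0.1 N), for 0.2 s.
4. the cap is over the nib, down on the collar, let go (horizontal distance between barrel_center and nest_seat below 0.007 m and z of barrel_center in the frame of nest_seat between 0.039 and 0.045 m and angle between each of barrel_center, collar_center, nib_center, cap_center's own z axis and vertical below 0.07 rad and horizontal distance between collar_center and barrel_center below 0.007 m and z of collar_center in the frame of nest_seat between 0.083 and 0.089 m and horizontal distance between each of nib_center, cap_center and collar_center below 0.007 m and z of nib_center in the frame of nest_seat between 0.11 and 0.116 m and z of cap_center in the frame of nest_seat between 0.1225 and 0.1285 m and contact force between the fingers and cap below 0.1 N), for 0.2 s.
At the end, for the whole second after the job is handed in: Barrel in recess, collar on barrel, nib in collar, cap over nib: each upright within 0.07 rad, within 3 mm of its seated height and 7 mm of the axis of what carries it (cap: the collar), let go, at rest; bystanders never moved over 30 mm (horizontal distance between barrel_center and nest_seat below 0.007 m and z of barrel_center in the frame of nest_seat between 0.039 and 0.045 m and angle between each of barrel_center, collar_center, nib_center, cap_center's own z axis and vertical below 0.07 rad and horizontal distance between collar_center and barrel_center below 0.007 m and z of collar_center in the frame of nest_seat between 0.083 and 0.089 m and horizontal distance between each of nib_center, cap_center and collar_center below 0.007 m and z of nib_center in the frame of nest_seat between 0.11 and 0.116 m and z of cap_center in the frame of nest_seat between 0.1225 and 0.1285 m and linear speed of each of barrel, collar, nib, cap below 0.02 m/s); the robot touches nothing.
It fails at once if the glue bottle is displaced by more than 30 mm (distance of glue_center from where it was at the start of the episode above 0.03 m).
It fails at once if the jar is displaced by more than 30 mm (distance of jar_center from where it was at the start of the episode above 0.03 m).
It fails at once if the pen is displaced by more than 30 mm (distance of pen_center from where it was at the start of the episode above 0.03 m).
It fails at once if the pot is displaced by more than 30 mm (distance of pot_center from where it was at the start of the episode above 0.03 m).
It also fails if it takes over 115 s, if anything falls off the work surface, if the arm or the gripper's body presses on something with over 40 N, if the wrist force passes 120 N, or if a joint passes its speed limit or range.

## Working session

There is one attempt and no reset: what is moved stays moved. The work goes in short steps, Python scripts to look and compute and a tool call to move; the robot and the scene stay as the last step left them, time stands still between calls to the robot, and variables do not carry over. Pictures are saved under pics/ and viewed, at most 14 in all, crops included, and the job is handed in when it is done.

Besides the shell and the picture viewer there is one more tool, called after "Request:" by a JSON object that holds its "fn" and its "kwargs", one argument or row to a line. step_arm: Moves the arm, as the interface text tells. Scaled input: -1 to 1 covers 500 mm each way for a shift and 30 degrees each way for a turn. Its arguments: {"type":"object","properties":{"series":{"type":"array","items":{"type":"object","properties":{"grip":{"type":"number"},"x":{"type":"number","minimum":-1,"maximum":1},"y":{"type":"number","minimum":-1,"maximum":1},"z":{"type":"number","minimum":-1,"maximum":1},"ax":{"type":"number","minimum":-1,"maximum":1},"ay":{"type":"number","minimum":-1,"maximum":1},"az":{"type":"number","minimum":-1,"maximum":1}}}},"force":{"type":"number"}},"required":["series"]}

```bash
mkdir -p pics; ls
python3 - <<'E'
from workcell import bot, imaging
import cv2,pickle
s=bot.read_state();print(s)
d={}
for n in("scene","top"):
    c=imaging.read_camera(n);d[n]=c
    cv2.imwrite(f"pics/{n}0.png",c["img"][:,:,::-1]);print(n,{k:v for k,v in c.items() if k!="img"})
pickle.dump(d,open("c0.pkl","wb"))
E
```

```text
pics
{'time': 0.0, 'q': array([ 1.28410094e+00,  2.64773119e-01,  1.60538858e+00,  8.63384407e-06,
        1.27372682e+00, -3.68722735e-02]), 'joint_vel': array([ 0.00042307, -0.00012561,  0.00036933,  0.00107586,  0.00067743,
       -0.00072395]), 'joint_torque': array([ 8.60085584e-04, -5.15099680e+01, -3.67313576e+01, -2.29100197e-04,
        1.27693152e-02, -2.08193177e-05]), 'tool_pos': array([0.16665117, 0.65333226, 0.22994072]), 'tcp_rot': array([-0.39135815, -3.11673802,  0.00355673]), 'wrist_force': array([-0.82070178, -0.19319331,  0.0231904 ]), 'torque': array([-0.05076629,  0.01232309, -0.0592256 ]), 'grip_force': 0.0, 'width': 1.0007846044427615}
scene {'fx': 409.7615062235704, 'fy': 409.7615062235704, 'cx': 278.9090405190441, 'cy': 209.6386757272181, 'R': array([[ 0.87542018,  0.48334146,  0.00453262],
       [ 0.2773221 , -0.49455674, -0.82371481],
       [-0.39589388,  0.72235356, -0.56698622]]), 't': array([-0.49759239, -0.09832095,  1.2614114 ])}
top {'fx': 387.0765762105225, 'fy': 387.0765762105225, 'cx': 279.55173219437035, 'cy': 212.4263477395259, 'R': array([[ 0.00889033, -0.99994648,  0.00529078],
       [-0.98810439, -0.00959714, -0.15348489],
       [ 0.15352746, -0.00386331, -0.98813683]]), 't': array([-0.01180036,  0.57582609,  0.93030939])}
```

View pics/scene0.png

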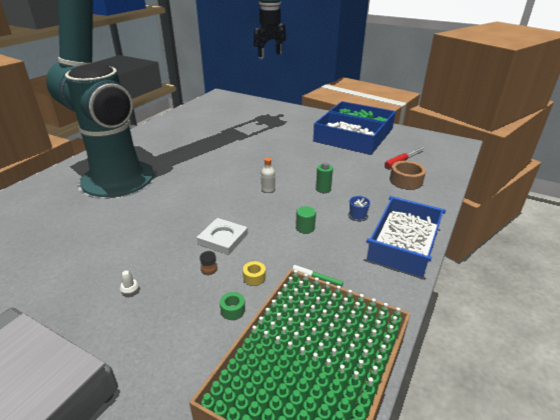

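View pics/top0.png

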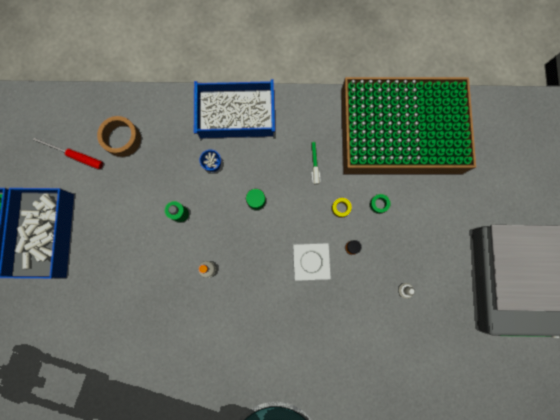

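The scene view shows the barrel (324,178), cap (306,219), collar (232,305), nib (129,283) and block (222,236). In the top view the barrel is at (176,211), cap (256,199), collar (380,203), nib (406,291), block (311,262), glue (207,269), jar (354,247), pen (315,165), pot (210,161) and the yellow decoy (342,207). I'll zoom in on a mosaic next.

Run:
```python
import pickle,cv2,numpy as np
d=pickle.load(open("c0.pkl","rb"))
P={"top":[(176,211),(256,199),(380,203),(406,291),(311,262)],"scene":[(324,178),(306,219),(232,305),(129,283),(222,236)]}
rows=[]
for n in P:
    rows.append(np.hstack([cv2.resize(d[n]["img"][v-25:v+25,u-25:u+25,::-1],(160,160),interpolation=cv2.INTER_NEAREST) for u,v in P[n]]))
cv2.imwrite("pics/m0.png",np.vstack(rows))
```

```text
(no output)
```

View pics/m0.png

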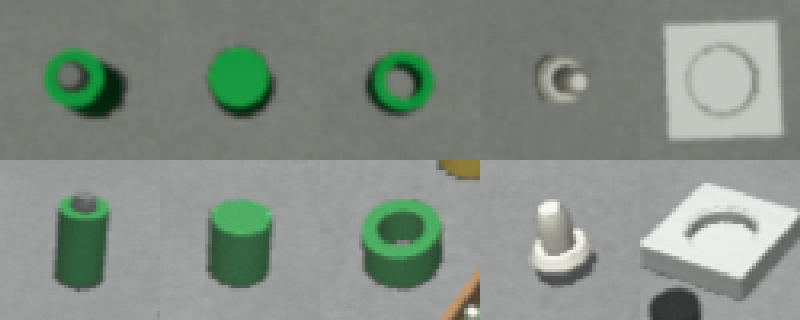

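The mosaic shows clear bright top faces on the barrel shoulder, cap and collar. The nib's white flange and tip and the block's square face with its recess circle are also clear.

```bash
cat > h.py <<'E'
import cv2,numpy as np
def cast(c,uv,z):
    r=c["R"].T@np.array([(uv[0]-c["cx"])/c["fx"],(uv[1]-c["cy"])/c["fy"],1]);o=-c["R"].T@c["t"]
    return o+r*(z-o[2])/r[2]
def proj(c,X):
    p=c["R"]@np.array(X)+c["t"];return np.array([c["fx"]*p[0]/p[2]+c["cx"],c["fy"]*p[1]/p[2]+c["cy"]])
def blob(m,uv,r=28):
    """largest contour of mask near uv -> hull (full-res, x4 upsampled mask of floats)"""
    u,v=map(int,uv);a=max(u-r,0);b=max(v-r,0)
    k=cv2.resize(m[b:v+r,a:u+r].astype(np.float32),None,fx=4,fy=4,interpolation=cv2.INTER_LINEAR)
    cs,_=cv2.findContours((k>0).astype(np.uint8),cv2.RETR_EXTERNAL,cv2.CHAIN_APPROX_NONE)
    if not cs:return None
    h=max(cs,key=cv2.contourArea)
    return (h.reshape(-1,2)+.5)/4-.5+[a,b]
def hull(p):return cv2.convexHull(p.astype(np.float32)).reshape(-1,2)
def cen(p):
    m=cv2.moments(p.astype(np.float32).reshape(-1,1,2));return np.array([m["m10"],m["m01"]])/m["m00"]
def face(c,uv,thr,z,kind="green",r=28):
    """centre of a flat top face at height z: outline cast to the plane, then min circle / centroid"""
    i=c["img"].astype(float)
    m=np.where(i[...,1]-i[...,0]>25,i[...,1],0)-thr if kind=="green" else i.min(2)-thr
    p=blob(m,uv,r);h=hull(p)
    w=np.array([cast(c,q,z)[:2] for q in h]);o=w.mean(0)
    k=cen(w-o)+o
    return k,2*np.sqrt(cv2.contourArea((w-o).astype(np.float32))/np.pi),h
E
python3 - <<'E'
from h import *
import pickle
d=pickle.load(open("c0.pkl","rb"));T,S=d["top"],d["scene"]
print(T["img"][211,160:190,1],S["img"][160:195,324,1],S["img"][205:235,306,1],T["img"][195:222,256,1])
for n,a,b,z in(("barrel",(176,211),(324,178),.072),("cap",(256,199),(306,219),.051),("collar",(380,203),(232,305),.028)):
    for c,uv in((T,a),(S,b)):
        for thr in(115,130,140): k,D,_=face(c,uv,thr,z);print(n,thr,k.round(4),round(D,4))
for thr in(150,165):
    k,D,h=face(T,(311,262),thr,.022,"w",30);print("block",k,D,cv2.minAreaRect(h));
    k,D,h=face(S,(222,236),thr,.022,"w",32);print("blockS",k,D)
i=T["img"];print(i[280:302,396:420,1]); print(i[240:285,311,1])
E
```

```text
[125 124 124 125 136 146 149 143 121 104 104 110 111 108 100  81  61  63
 101 139 150 149 133  82  41  35  34  34  42  57] [155 155 151 140 132  96  98  98  90 133 168 128  99  94  96  96  96  94
  96  96  95  97  94  96  96  96  95  95  96  97  95  94  85 124 156] [157 167 173 175 174 173 173 174 174 173 176 184 136 103  97  98  99 100
  98  99 100  98  98  99  99  99  97  94  87 152] [153 153 154 154 154 155 156 155 155 155 156 142  89  48  46  78 119 129
 128 125 124 126 125 124 122 122 122]
barrel 115 [0.5761 0.2541] 0.0455
barrel 130 [0.5763 0.2543] 0.0441
barrel 140 [0.5763 0.2541] 0.0422
barrel 115 [0.5791 0.2497] 0.0454
barrel 130 [0.5786 0.2506] 0.0437
barrel 140 [0.5783 0.2512] 0.0428
cap 115 [0.613 0.056] 0.0471
cap 130 [0.613  0.0561] 0.0454
cap 140 [0.6128 0.0561] 0.0434
cap 115 [0.616  0.0527] 0.0498
cap 130 [0.6157 0.0534] 0.0483
cap 140 [0.6155 0.0539] 0.0474
collar 115 [ 0.6069 -0.2673] 0.0483
collar 130 [ 0.6072 -0.2675] 0.0466
collar 140 [ 0.6068 -0.2672] 0.0431
collar 115 [ 0.6097 -0.2683] 0.05
collar 130 [ 0.6095 -0.268 ] 0.0492
collar 140 [ 0.6093 -0.2677] 0.048
[... 2119 characters left out ...]
2 121 120]
 [121 122 120 116 113 119 127 132 142 149 152 152 150 146 137 125 122 121
  121 122 125 124 121 119]
 [121 122 120 118 118 120 123 125 127 128 131 130 124 125 123 119 120 122
  122 123 124 124 121 118]
 [121 123 123 121 120 120 122 122 122 122 123 122 120 120 120 121 122 122
  122 122 123 122 120 119]
 [120 122 124 122 121 119 121 121 120 121 122 121 120 119 120 122 122 120
  120 122 123 122 119 119]
 [119 121 123 122 121 120 121 120 119 121 121 121 120 120 122 123 122 120
  119 121 122 122 119 119]]
[125 127 130 150 187 198 199 199 199 194 177 165 189 198 199 199 199 199
 199 199 199 199 199 199 198 199 199 199 199 199 198 187 164 178 194 198
 198 198 197 183 142 123 121 120 120]
```

Run:
```python
from h import *
import pickle
d=pickle.load(open("c0.pkl","rb"));T,S=d["top"],d["scene"]
k,D,h=face(T,(410,291),168,.052,"w",7);print("nib tip top",k,D,cen(h))
k,D,h=face(T,(406,291),130,.013,"w",14);print("nib sil top",k,D,h.min(0),h.max(0))
i=S["img"].astype(int);np.set_printoptions(linewidth=200)
print(i[268:296,116:142].min(2))
print("tray edge",cast(T,(380,173),.05)[:2],cast(T,(380,173),.0)[:2], "jar",cast(T,(354,247),.042)[:2])
p=np.array
for o in((.4565,-.087),):
    print(cast(T,(311.5,262),.022))
```

```text
nib tip top [ 0.38476146 -0.32805538] 0.008610515034648217 [411.39803313 291.0610766 ]
nib sil top [ 0.38431035 -0.3270181 ] 0.031067206830899797 [399.875 283.625] [410.375 297.375]
[[153 155 155 155 155 155 156 159 156 154 153 153 153 157 160 159 156 153 154 153 157 160 161 156 156 158]
 [152 153 155 154 154 156 157 154 154 156 153 155 155 158 158 155 155 154 150 151 155 156 156 153 153 154]
 [155 156 155 155 155 153 154 155 173 191 190 184 169 155 152 154 152 154 154 153 156 154 153 150 150 150]
 [157 157 154 153 149 151 159 189 227 238 239 238 198 152 154 156 156 156 155 154 152 153 153 152 152 151]
 [154 153 153 154 153 156 200 233 241 242 243 242 193 137 149 157 156 156 155 151 152 156 156 156 154 152]
 [153 154 156 157 156 156 217 242 242 242 241 233 188 142 133 146 156 155 152 151 152 157 159 157 155 154]
 [157 156 156 157 156 154 194 226 230 225 216 197 172 145 128 131 147 157 153 151 150 152 156 157 156 153]
 [156 156 157 157 154 158 175 194 200 184 179 178 165 149 132 123 143 156 156 152 151 153 152 153 151 153]
 [154 154 157 154 146 150 168 182 188 183 179 173 161 149 133 
[... 1508 characters left out ...]
6 160 118  92  78  81 122 147 153]
 [157 153 152 154 164 175 193 208 212 214 213 216 215 213 207 204 180 139 100  83  78  77  83 129 152 153]
 [156 153 151 153 150 127 128 165 184 186 187 186 180 174 161 138 112  90  79  77  78  78  86 131 152 153]
 [158 156 157 155 153 120  90  99 109 109 110 110 109 109 101  88  81  76  77  78  83  91 123 147 151 153]
 [156 156 159 159 158 148 112  80  77  77  79  79  78  81  79  75  76  74  80  88 125 144 151 152 151 154]
 [155 156 156 157 159 155 122  87  78  74  78  76  77  77  78  77  76  86 123 143 150 154 158 156 153 156]]
tray edge [ 0.67918997 -0.26143191] [ 0.69239518 -0.27494074] jar [ 0.49088323 -0.19281132]
[ 0.45337058 -0.08842225  0.022     ]
```

Request:
{"fn": "step_arm", "kwargs": {
  "series": [
    {"az": 1,"z": -0.08,"grip": -1},
    {"az": 1,"z": -0.08,"grip": -1},
    {"az": 1,"z": -0.08,"grip": -1},
    {"az": 1,"z": -0.08,"grip": -1}
  ],
  "force": 30
}}

```text
validation failed for argument at $.se...
```

Run:
```python
from h import *
import pickle
d=pickle.load(open("c0.pkl","rb"));T,S=d["top"],d["scene"]
k,D,h=face(S,(126,272),215,.052,"w",7);print("nib tip scene",k,D,cen(h))
for r in((4.3,0),):
  print(cast(S,(116+12,287),.013),cast(S,(128,284),.02))
for X in((.3845,-.328,.013),(.387,-.331,.013)):
  for c in(T,S):
    a=np.array([proj(c,np.array(X)+[.0195*np.cos(t),.0195*np.sin(t),0]) for t in np.arange(0,6.3,.05)]);print(X,a.min(0),a.max(0))
```

```text
nib tip scene [ 0.38830774 -0.32833169] 0.010959421213222872 [124.88587684 272.45682731]
[ 0.38891596 -0.3310381   0.013     ] [ 0.38884954 -0.32906522  0.02      ]
(0.3845, -0.328, 0.013) [398.38784889 282.59284585] [413.81767335 298.32665601]
(0.3845, -0.328, 0.013) [117.83288173 278.83322309] [137.16469324 292.12392702]
(0.387, -0.331, 0.013) [399.53571809 281.60137783] [414.95942001 297.32272134]
(0.387, -0.331, 0.013) [117.59263109 280.0983064 ] [136.99753157 293.48666964]
```

Request:
{"fn": "step_arm", "kwargs": {
  "series": [
    {"x": 0,"y": 0,"z": -0.08,"ax": 0,"ay": 0,"az": 1,"grip": -1},
    {"x": 0,"y": 0,"z": -0.08,"ax": 0,"ay": 0,"az": 1,"grip": -1},
    {"x": 0,"y": 0,"z": -0.08,"ax": 0,"ay": 0,"az": 1,"grip": -1},
    {"x": 0,"y": 0,"z": -0.08,"ax": 0,"ay": 0,"az": 1,"grip": -1}
  ],
  "force": 30
}}

```text
time: 0.5
tool_pos: [0.1668, 0.6539, 0.2711]
tcp_rot: [1.192, 2.907, -0.001]
wrist_force: [0.5, 0.3, 0.3]
width: 1.003
grip_force: 0.0
```

Request:
{"fn": "step_arm", "kwargs": {
  "series": [
    {"x": -1,"y": 0,"z": 0,"ax": 0,"ay": 0,"az": 1,"grip": -1},
    {"x": -1,"y": 0,"z": 0,"ax": 0,"ay": 0,"az": 1,"grip": -1},
    {"x": -1,"y": 0,"z": 0,"ax": 0,"ay": 0,"az": 1,"grip": -1},
    {"x": -1,"y": 0,"z": 0,"ax": 0,"ay": 0,"az": 1,"grip": -1},
    {"x": -1,"y": 0,"z": 0,"ax": 0,"ay": 0,"az": 1,"grip": -1},
    {"x": -1,"y": 0,"z": 0,"ax": 0,"ay": 0,"az": 1,"grip": -1},
    {"x": -1,"y": 0,"z": 0,"ax": 0,"ay": 0,"az": 1,"grip": -1},
    {"x": -1,"y": 0,"z": 0,"ax": 0,"ay": 0,"az": 1,"grip": -1},
    {"x": -1,"y": 0,"z": 0,"ax": 0,"ay": 0,"az": 1,"grip": -1},
    {"x": -1,"y": 0,"z": 0,"ax": 0,"ay": 0,"az": 1,"grip": -1},
    {"x": -1,"y": 0,"z": 0,"ax": 0,"ay": 0,"az": 1,"grip": -1},
    {"x": -1,"y": 0,"z": 0,"ax": 0,"ay": 0,"az": 1,"grip": -1}
  ]
}}

```text
time: 1.7
tool_pos: [0.5251, 0.3035, 0.2705]
tcp_rot: [-1.901, -2.5, 0.002]
wrist_force: [-0.7, -0.1, 0.5]
width: 0.998
grip_force: 0.0
```

```bash
cat > g.py <<'E'
import sys,numpy as np
from workcell import bot
from scipy.spatial.transform import Rotation as Ro
def go(x,y,z):
    """normalised shift (tool axes) and turn from the measured pose to world point x,y,z, tool down, y along world x"""
    s=bot.read_state();R=Ro.from_rotvec(s["tcp_rot"]).as_matrix();p=s["tool_pos"]
    D=np.array([[0,1,0],[1,0,0],[0,0,-1.]])
    print("at",p.round(4),"t",round(s["time"],2),"w",s["width"]*85,"shift",((R.T@(np.array([x,y,z])-p))/.5).round(4),"turn",(Ro.from_matrix(R.T@D).as_rotvec(degrees=True)/30).round(4))
if __name__=="__main__":go(*map(float,sys.argv[1:]))
E
python3 g.py .5775 .252 .27
```

```text
at [0.5251 0.3035 0.2705] t 1.7 w 84.83714596985698 shift [-0.1273  0.0735  0.001 ] turn [-2.900e-03  2.000e-04  5.171e-01]
```

Request:
{"fn": "step_arm", "kwargs": {
  "series": [
    {"x": -0.1273,"y": 0.0735,"z": 0,"ax": -0.003,"ay": 0,"az": 0.517,"grip": -1},
    {"x": -0.1273,"y": 0.0735,"z": 0,"ax": -0.003,"ay": 0,"az": 0.517,"grip": -1},
    {"x": -0.1273,"y": 0.0735,"z": 0.1,"ax": -0.003,"ay": 0,"az": 0.517,"grip": -1},
    {"x": -0.1273,"y": 0.0735,"z": 0.2,"ax": -0.003,"ay": 0,"az": 0.517,"grip": -1},
    {"x": -0.1273,"y": 0.0735,"z": 0.3,"ax": -0.003,"ay": 0,"az": 0.517,"grip": -1},
    {"x": -0.1273,"y": 0.0735,"z": 0.3,"ax": -0.003,"ay": 0,"az": 0.517,"grip": -1},
    {"x": -0.1273,"y": 0.0735,"z": 0.3,"ax": -0.003,"ay": 0,"az": 0.517,"grip": -1}
  ]
}}

```text
time: 2.4
tool_pos: [0.5757, 0.2543, 0.1207]
tcp_rot: [-2.216, -2.226, 0.002]
wrist_force: [0.3, -0.1, 0.7]
width: 1.001
grip_force: 0.0
```

```bash
python3 g.py .5775 .252 .025
```

```text
at [0.5757 0.2543 0.1207] t 2.4 w 85.07131834963594 shift [-0.0045  0.0039  0.1914] turn [-0.0026  0.0013  0.0092]
```

Request:
{"fn": "step_arm", "kwargs": {
  "series": [
    {"x": -0.0045,"y": 0.004,"z": 0.1,"ax": 0,"ay": 0,"az": 0.009,"grip": -1},
    {"x": -0.0045,"y": 0.004,"z": 0.1914,"ax": 0,"ay": 0,"az": 0.009,"grip": -1},
    {"x": -0.0045,"y": 0.004,"z": 0.1914,"ax": 0,"ay": 0,"az": 0.009,"grip": -1},
    {"x": -0.0045,"y": 0.004,"z": 0.1914,"ax": 0,"ay": 0,"az": 0.009,"grip": -1},
    {"x": -0.0045,"y": 0.004,"z": 0.1914,"ax": 0,"ay": 0,"az": 0.009,"grip": -1}
  ]
}}

```text
time: 2.9
tool_pos: [0.5828, 0.2529, 0.0304]
tcp_rot: [2.22, 2.217, 0.013]
wrist_force: [-0.4, 0.1, -0.2]
width: 0.999
grip_force: 0.0
```

```bash
python3 g.py .5775 .252 .025
python3 - <<'E'
from workcell import imaging
import cv2,numpy as np,pickle
d={n:imaging.read_camera(n) for n in("scene","top")}
a=d["scene"]["img"][100:220,260:400,::-1];b=d["top"]["img"][150:270,110:250,::-1]
cv2.imwrite("pics/g1.png",cv2.resize(np.hstack([a,b]),(800,343)))
E
```

```text
at [0.5828 0.2529 0.0304] t 2.9 w 84.95574996895162 shift [-0.0019 -0.0107  0.0106] turn [ 0.0162 -0.0057 -0.0022]
```

View pics/g1.png

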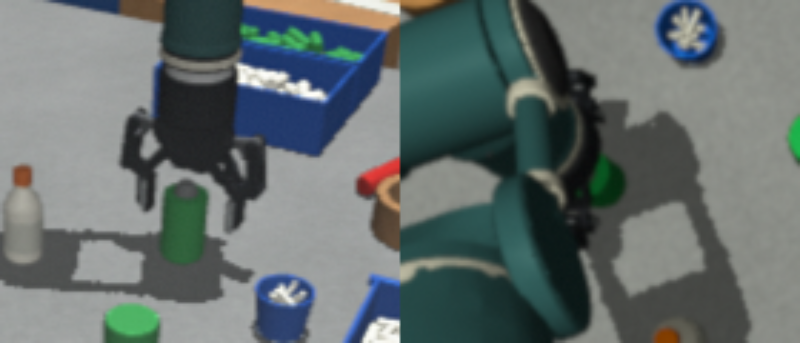

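The view shows the fingers straddling the barrel (left half about (185,220)), with the glue bottle well clear at (22,220).

Request:
{"fn": "step_arm", "kwargs": {
  "series": [
    {"x": 0,"y": 0,"z": 0,"ax": 0,"ay": 0,"az": 0,"grip": -1},
    {"x": 0,"y": 0,"z": 0,"ax": 0,"ay": 0,"az": 0,"grip": -1},
    {"x": 0,"y": 0,"z": 0,"ax": 0,"ay": 0,"az": 0,"grip": -1}
  ]
}}

```text
time: 3.3
tool_pos: [0.5797, 0.2513, 0.0263]
tcp_rot: [2.222, 2.219, 0.003]
wrist_force: [0.6, -0.3, -0.2]
width: 1.0
grip_force: 0.0
```

```bash
python3 g.py .5775 .252 .025
```

```text
at [0.5797 0.2513 0.0263] t 3.3 w 85.00142868006994 shift [ 0.0015 -0.0044  0.0025] turn [ 0.0046 -0.0011 -0.0033]
```

Request:
{"fn": "step_arm", "kwargs": {
  "series": [
    {"x": 0.001,"y": -0.002,"z": 0,"ax": 0,"ay": 0,"az": 0,"grip": -1},
    {"x": 0.001,"y": -0.002,"z": 0,"ax": 0,"ay": 0,"az": 0,"grip": 1},
    {"x": 0.001,"y": -0.002,"z": 0,"ax": 0,"ay": 0,"az": 0,"grip": 1},
    {"x": 0.001,"y": -0.002,"z": 0,"ax": 0,"ay": 0,"az": 0,"grip": 1},
    {"x": 0.001,"y": -0.002,"z": 0,"ax": 0,"ay": 0,"az": 0,"grip": 1},
    {"x": 0.001,"y": -0.002,"z": 0,"ax": 0,"ay": 0,"az": 0,"grip": 1},
    {"x": 0.001,"y": -0.002,"z": 0,"ax": 0,"ay": 0,"az": 0,"grip": 1},
    {"x": 0.001,"y": -0.002,"z": 0,"ax": 0,"ay": 0,"az": 0,"grip": 1},
    {"x": 0.001,"y": -0.002,"z": 0,"ax": 0,"ay": 0,"az": 0,"grip": 1},
    {"x": 0.001,"y": -0.002,"z": 0,"ax": 0,"ay": 0,"az": 0,"grip": 1},
    {"x": 0.001,"y": -0.002,"z": 0,"ax": 0,"ay": 0,"az": 0,"grip": 1}
  ]
}}

```text
time: 4.4
tool_pos: [0.5784, 0.2517, 0.0256]
tcp_rot: [2.222, 2.219, 0.002]
wrist_force: [-0.1, 0.9, -0.0]
width: 0.53
grip_force: 30.8
```

```bash
python3 g.py .4565 -.087 .15
```

```text
at [0.5784 0.2517 0.0256] t 4.4 w 45.078906055335906 shift [-0.6777 -0.2424 -0.2494] turn [ 0.0032 -0.0005 -0.003 ]
```

Request:
{"fn": "step_arm", "kwargs": {
  "series": [
    {"x": 0,"y": 0,"z": -0.05,"ax": 0,"ay": 0,"az": 0,"grip": 1},
    {"x": 0,"y": 0,"z": -0.15,"ax": 0,"ay": 0,"az": 0,"grip": 1},
    {"x": -0.06,"y": -0.02,"z": -0.2,"ax": 0,"ay": 0,"az": 0,"grip": 1},
    {"x": -0.15,"y": -0.055,"z": -0.2,"ax": 0,"ay": 0,"az": 0,"grip": 1},
    {"x": -0.24,"y": -0.086,"z": -0.2,"ax": 0,"ay": 0,"az": 0,"grip": 1},
    {"x": -0.33,"y": -0.12,"z": -0.2,"ax": 0,"ay": 0,"az": 0,"grip": 1},
    {"x": -0.42,"y": -0.15,"z": -0.2,"ax": 0,"ay": 0,"az": 0,"grip": 1},
    {"x": -0.51,"y": -0.18,"z": -0.2,"ax": 0,"ay": 0,"az": 0,"grip": 1},
    {"x": -0.6,"y": -0.215,"z": -0.2,"ax": 0,"ay": 0,"az": 0,"grip": 1},
    {"x": -0.65,"y": -0.235,"z": -0.2,"ax": 0,"ay": 0,"az": 0,"grip": 1},
    {"x": -0.6775,"y": -0.243,"z": -0.2,"ax": 0,"ay": 0,"az": 0,"grip": 1},
    {"x": -0.6775,"y": -0.243,"z": -0.2,"ax": 0,"ay": 0,"az": 0,"grip": 1}
  ]
}}

```text
time: 5.6
tool_pos: [0.4551, -0.0884, 0.1251]
tcp_rot: [2.226, 2.216, 0.001]
wrist_force: [-0.2, 0.0, -0.9]
width: 0.531
grip_force: 31.1
```

Request:
{"fn": "step_arm", "kwargs": {
  "series": [
    {"x": 0,"y": 0,"z": 0.05,"ax": 0,"ay": 0,"az": 0,"grip": 1},
    {"x": 0,"y": 0,"z": 0.1,"ax": 0,"ay": 0,"az": 0,"grip": 1},
    {"x": 0,"y": 0,"z": 0.1,"ax": 0,"ay": 0,"az": 0,"grip": 1},
    {"x": 0,"y": 0,"z": 0.1,"ax": 0,"ay": 0,"az": 0,"grip": 1},
    {"x": 0,"y": 0,"z": 0.1,"ax": 0,"ay": 0,"az": 0,"grip": 1},
    {"x": 0,"y": 0,"z": 0.1,"ax": 0,"ay": 0,"az": 0,"grip": 1}
  ]
}}

```text
time: 6.2
tool_pos: [0.4576, -0.0869, 0.0768]
tcp_rot: [2.22, 2.218, 0.004]
wrist_force: [-0.5, -0.4, -1.1]
width: 0.533
grip_force: 31.2
```

```bash
python3 g.py .4567 -.0868 .035;python3 - <<'E'
from workcell import imaging
import cv2,numpy as np,pickle
d={n:imaging.read_camera(n) for n in("scene","top")}
pickle.dump(d,open("c1.pkl","wb"))
a=d["scene"]["img"][140:260,150:290,::-1];b=d["top"]["img"][200:320,240:380,::-1]
cv2.imwrite("pics/g2.png",cv2.resize(np.hstack([a,b]),(800,343)))
E
```

```text
at [ 0.4576 -0.0869  0.0768] t 6.2 w 45.262900669331444 shift [ 0.0001 -0.0021  0.0835] turn [ 0.0079  0.0007 -0.0022]
```

View pics/g2.png

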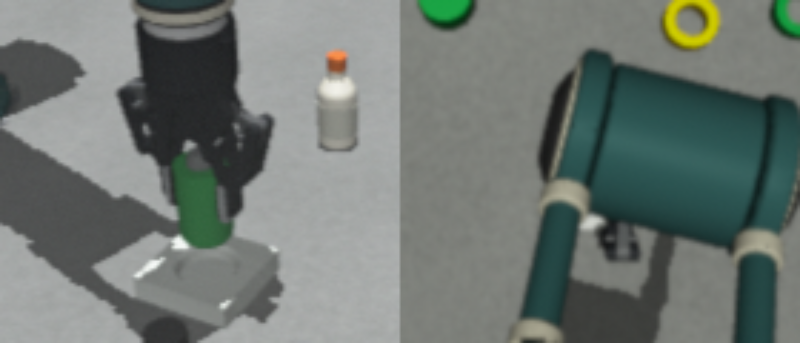

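The barrel hangs upright about 29 mm above the block (left half, barrel foot at (205,240), recess around (208,265)). I'll check the offset with the scene camera's block corners and recess.

Run:
```python
from h import *
import pickle
d=pickle.load(open("c0.pkl","rb"));T,S=d["top"],d["scene"];S1=pickle.load(open("c1.pkl","rb"))["scene"]
np.set_printoptions(linewidth=220)
print(S["img"][222:252:1,222,1],S["img"][236,190:255,1])
for thr in(190,205,215):
    k,D,h=face(S,(222,236),thr,.022,"w",32);print("S",thr,k,D,[cast(S,q,.022)[:2].round(4) for q in cv2.boxPoints(cv2.minAreaRect(h))][:0])
    q=cv2.approxPolyDP(h.reshape(-1,1,2),3,True).reshape(-1,2);w=np.array([cast(S,a,.022)[:2] for a in q]);print(q,w.round(4).tolist())
k,D,h=face(T,(311,262),165,.022,"w",30)
q=cv2.approxPolyDP(h.reshape(-1,1,2),3,True).reshape(-1,2);w=np.array([cast(T,a,.022)[:2] for a in q]);print(q,w.round(4).tolist(),w.mean(0))
# recess rim in top: dark ring
i=T["img"].astype(float).min(2)
m=np.where((i<188),1.,-1);m[:248]=-1;m[277:]=-1;m[:,:297]=-1;m[:,326:]=-1
p=blob(m,(311,262),20);w=np.array([cast(T,a,.022)[:2] for a in hull(p)]);print("rim",cen(w-w[0])+w[0],cv2.minEnclosingCircle(w.astype(np.float32)))
# held barrel midline in scene
i=S1["img"].astype(int);m=(i[...,1]-i[...,0]>25)
for v in range(190,226,3):
    u=np.where(m[v,195:240])[0]+195
    if len(u):print(v,u.min(),u.max(),end="; ")
print()
for z in(.053,.08):print(proj(S1,(.4576,-.0869,z)))
```

```text
[234 233 235 233 224 158 132 140 197 235 237 238 237 236 237 238 237 238 237 236 236 236 236 230 164 131 127 129 127 127] [157 156 153 154 154 155 169 215 236 237 236 235 235 235 236 236 236 236 236 238 238 230 221 230 237 237 238 237 238 239 238 238 237 237 236 236 237 237 237 237 237 235 234 235 236 236 237 237 217 160 117 100 103 106
 108 121 146 159 160 157 156 158 163 165 163]
S 190 [ 0.45698384 -0.08768584] 0.10214434658614494 []
[[196.625 236.125]
 [216.875 217.625]
 [246.125 226.875]
 [228.125 246.875]] [[0.4144, -0.1323], [0.4117, -0.0461], [0.4986, -0.0427], [0.5039, -0.1286]]
S 205 [ 0.45722967 -0.08783705] 0.10016621900572573 []
[[197.125 235.875]
 [216.875 217.875]
 [245.625 226.875]
 [227.875 246.625]] [[0.4149, -0.131], [0.4123, -0.047], [0.4975, -0.0433], [0.5029, -0.1282]]
S 215 [ 0.45726447 -0.08813173] 0.09839238538073397 []
[[197.375 236.125]
 [216.875 218.125]
 [245.375 227.125]
 [227.875 246.375]] [[0.416, -0.1315], [0.413, -0.0479], [0.4975, -0.0445], [0.5023, -0.1274]]
[[326.875 243.375]
 [329.375 277.875]
 [295.375 279.375]
 [293.625 245.125]] [[0.5008, -0.1278], [0.4142, -0.1332], [0.4097, -0.0478], [0.4956, -0.0431]] [ 0.45507013 -0.08795956]
rim [ 0.45503948 -0.08778394] ((0.4548770785331726, -0.08763163536787033), 0.03244512155652046)
196 211 214; 199 210 223; 202 211 225; 205 211 224; 208 212 225; 211 212 225; 214 213 225; 217 213 226; 220 213 230; 223 214 229; 
[221.32564236 221.21730632]
[220.47042198 212.02505068]
```

Request:
{"fn": "step_arm", "kwargs": {
  "series": [
    {"x": -0.002,"y": -0.001,"z": 0.03,"ax": 0.004,"ay": 0,"az": 0,"grip": 1},
    {"x": -0.002,"y": -0.001,"z": 0.05,"ax": 0.004,"ay": 0,"az": 0,"grip": 1},
    {"x": -0.002,"y": -0.001,"z": 0.065,"ax": 0.004,"ay": 0,"az": 0,"grip": 1},
    {"x": -0.002,"y": -0.001,"z": 0.075,"ax": 0.004,"ay": 0,"az": 0,"grip": 1},
    {"x": -0.002,"y": -0.001,"z": 0.08,"ax": 0.004,"ay": 0,"az": 0,"grip": 1},
    {"x": -0.002,"y": -0.001,"z": 0.083,"ax": 0.004,"ay": 0,"az": 0,"grip": 1},
    {"x": -0.002,"y": -0.001,"z": 0.083,"ax": 0.004,"ay": 0,"az": 0,"grip": 1},
    {"x": -0.002,"y": -0.001,"z": 0.083,"ax": 0.004,"ay": 0,"az": 0,"grip": 1},
    {"x": -0.002,"y": -0.001,"z": 0.083,"ax": 0.004,"ay": 0,"az": 0,"grip": 1},
    {"x": -0.002,"y": -0.001,"z": 0.083,"ax": 0.004,"ay": 0,"az": 0,"grip": 1}
  ]
}}

```text
time: 7.3
tool_pos: [0.456, -0.0879, 0.0341]
tcp_rot: [-2.223, -2.22, -0.0]
wrist_force: [-0.3, 1.0, -0.5]
width: 0.53
grip_force: 31.3
```

```bash
python3 g.py .4571 -.088 .0336
```

```text
at [ 0.456  -0.0879  0.0341] t 7.3 w 45.0452257836522 shift [-0.0002  0.0021  0.0009] turn [-0.0001 -0.0002 -0.0031]
```

Now at seat height with no side force. Pressing down a touch, then releasing.

Request:
{"fn": "step_arm", "kwargs": {
  "series": [
    {"x": 0,"y": 0,"z": 0.002,"ax": 0,"ay": 0,"az": 0,"grip": 1},
    {"x": 0,"y": 0,"z": 0.002,"ax": 0,"ay": 0,"az": 0,"grip": 1},
    {"x": 0,"y": 0,"z": 0.002,"ax": 0,"ay": 0,"az": 0,"grip": 1},
    {"x": 0,"y": 0,"z": 0.002,"ax": 0,"ay": 0,"az": 0,"grip": 0},
    {"x": 0,"y": 0,"z": 0.002,"ax": 0,"ay": 0,"az": 0,"grip": -0.6},
    {"x": 0,"y": 0,"z": 0.0,"ax": 0,"ay": 0,"az": 0,"grip": -1},
    {"x": 0,"y": 0,"z": 0.0,"ax": 0,"ay": 0,"az": 0,"grip": -1},
    {"x": 0,"y": 0,"z": 0.0,"ax": 0,"ay": 0,"az": 0,"grip": -1},
    {"x": 0,"y": 0,"z": 0.0,"ax": 0,"ay": 0,"az": 0,"grip": -1},
    {"x": 0,"y": 0,"z": 0.0,"ax": 0,"ay": 0,"az": 0,"grip": -1}
  ]
}}

```text
time: 8.3
tool_pos: [0.4558, -0.0879, 0.0337]
tcp_rot: [-2.223, -2.219, 0.0]
wrist_force: [0.5, -0.3, 0.8]
width: 1.001
grip_force: 0.0
```

Request:
{"fn": "step_arm", "kwargs": {
  "series": [
    {"x": 0,"y": 0,"z": -0.05,"ax": 0,"ay": 0,"az": 0,"grip": -1},
    {"x": 0,"y": 0,"z": -0.1,"ax": 0,"ay": 0,"az": 0,"grip": -1},
    {"x": 0,"y": 0,"z": -0.2,"ax": 0,"ay": 0,"az": 0,"grip": -1},
    {"x": 0,"y": 0,"z": -0.3,"ax": 0,"ay": 0,"az": 0,"grip": -1},
    {"x": -0.1,"y": 0.07,"z": -0.3,"ax": 0,"ay": 0,"az": 0,"grip": -1},
    {"x": -0.2,"y": 0.15,"z": -0.3,"ax": 0,"ay": 0,"az": 0,"grip": -1},
    {"x": -0.28,"y": 0.23,"z": -0.3,"ax": 0,"ay": 0,"az": 0,"grip": -1},
    {"x": -0.36,"y": 0.305,"z": -0.3,"ax": 0,"ay": 0,"az": 0,"grip": -1},
    {"x": -0.36,"y": 0.305,"z": -0.3,"ax": 0,"ay": 0,"az": 0,"grip": -1},
    {"x": -0.36,"y": 0.305,"z": -0.3,"ax": 0,"ay": 0,"az": 0,"grip": -1},
    {"x": -0.36,"y": 0.305,"z": -0.3,"ax": 0,"ay": 0,"az": 0,"grip": -1}
  ]
}}

```text
time: 9.4
tool_pos: [0.6079, -0.2684, 0.1826]
tcp_rot: [-2.223, -2.217, 0.001]
wrist_force: [-0.6, 1.3, -0.7]
width: 0.999
grip_force: 0.0
```

```bash
python3 g.py .608 -.2676 .001;python3 - <<'E'
from workcell import imaging
from h import *
import pickle
d={n:imaging.read_camera(n) for n in("scene","top")}
pickle.dump(d,open("c2.pkl","wb"))
for n in d:
  for z in(.08,):
    k,D,_=face(d[n],proj(d[n],(.456,-.088,z)),130,z);print(n,k,D)
a=d["scene"]["img"][140:350,150:350,::-1];b=d["top"]["img"][130:340,240:440,::-1]
cv2.imwrite("pics/g3.png",cv2.resize(np.hstack([a,b]),(800,420)))
E
```

```text
at [ 0.6079 -0.2684  0.1826] t 9.4 w 84.93213799290947 shift [0.0012 0.0011 0.3632] turn [-0.0044 -0.0025 -0.005 ]
scene [ 0.45808078 -0.09200639] 0.04138180367805779
top [ 0.45518712 -0.08670166] 0.04639613532969682
```

View pics/g3.png

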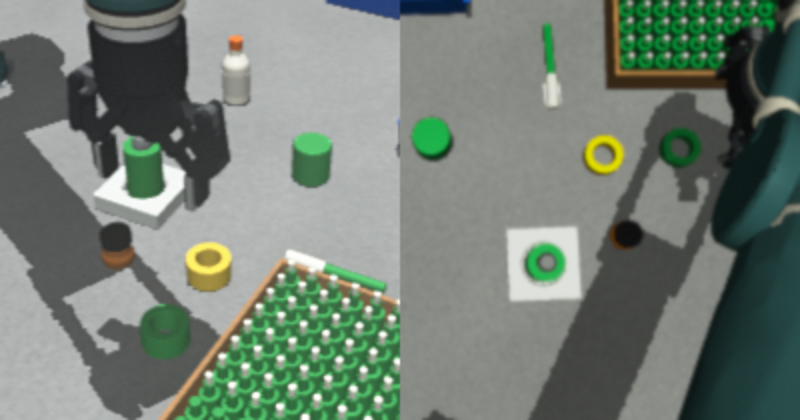

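The barrel stands upright in the recess (top view (545,263) in the crop, on the block centre). The gripper is above the collar, so I'll descend.

Request:
{"fn": "step_arm", "kwargs": {
  "series": [
    {"x": 0.001,"y": 0.001,"z": 0.1,"ax": -0.003,"ay": -0.002,"az": -0.003,"grip": -1},
    {"x": 0.001,"y": 0.001,"z": 0.2,"ax": -0.003,"ay": -0.002,"az": -0.003,"grip": -1},
    {"x": 0.001,"y": 0.001,"z": 0.3,"ax": -0.003,"ay": -0.002,"az": -0.003,"grip": -1},
    {"x": 0.001,"y": 0.001,"z": 0.34,"ax": -0.003,"ay": -0.002,"az": -0.003,"grip": -1},
    {"x": 0.001,"y": 0.001,"z": 0.36,"ax": -0.003,"ay": -0.002,"az": -0.003,"grip": -1},
    {"x": 0.001,"y": 0.001,"z": 0.36,"ax": -0.003,"ay": -0.002,"az": -0.003,"grip": -1},
    {"x": 0.001,"y": 0.001,"z": 0.36,"ax": -0.003,"ay": -0.002,"az": -0.003,"grip": -1},
    {"x": 0.001,"y": 0.001,"z": 0.36,"ax": -0.003,"ay": -0.002,"az": -0.003,"grip": -1},
    {"x": 0.001,"y": 0.001,"z": 0.36,"ax": -0.003,"ay": -0.002,"az": -0.003,"grip": -1},
    {"x": 0.001,"y": 0.001,"z": 0.36,"ax": -0.003,"ay": -0.002,"az": -0.003,"grip": -1}
  ]
}}

```text
time: 10.5
tool_pos: [0.6095, -0.2681, 0.0052]
tcp_rot: [2.219, 2.219, 0.001]
wrist_force: [0.7, 0.5, 0.8]
width: 0.998
grip_force: 0.0
```

```bash
python3 g.py .608 -.2676 .001
```

```text
at [ 0.6095 -0.2681  0.0052] t 10.5 w 84.84962239207 shift [ 0.001  -0.0029  0.0085] turn [ 0.0061  0.0036 -0.0002]
```

Request:
{"fn": "step_arm", "kwargs": {
  "series": [
    {"x": 0.0005,"y": -0.002,"z": 0.003,"ax": 0.003,"ay": 0.001,"az": 0,"grip": -1},
    {"x": 0.0005,"y": -0.002,"z": 0.003,"ax": 0.003,"ay": 0.001,"az": 0,"grip": 1},
    {"x": 0.0005,"y": -0.002,"z": 0.003,"ax": 0.003,"ay": 0.001,"az": 0,"grip": 1},
    {"x": 0.0005,"y": -0.002,"z": 0.003,"ax": 0.003,"ay": 0.001,"az": 0,"grip": 1},
    {"x": 0.0005,"y": -0.002,"z": 0.003,"ax": 0.003,"ay": 0.001,"az": 0,"grip": 1},
    {"x": 0.0005,"y": -0.002,"z": 0.003,"ax": 0.003,"ay": 0.001,"az": 0,"grip": 1},
    {"x": 0.0005,"y": -0.002,"z": 0.003,"ax": 0.003,"ay": 0.001,"az": 0,"grip": 1},
    {"x": 0.0005,"y": -0.002,"z": 0.003,"ax": 0.003,"ay": 0.001,"az": 0,"grip": 1},
    {"x": 0.0005,"y": -0.002,"z": 0.003,"ax": 0.003,"ay": 0.001,"az": 0,"grip": 1},
    {"x": 0.0005,"y": -0.002,"z": 0.003,"ax": 0.003,"ay": 0.001,"az": 0,"grip": 1}
  ]
}}

```text
time: 11.5
tool_pos: [0.6077, -0.2675, 0.0024]
tcp_rot: [2.221, 2.221, -0.001]
wrist_force: [-0.1, 0.6, 1.8]
width: 0.578
grip_force: 31.2
```

```bash
python3 g.py .4565 -.0880 .150
```

```text
at [ 0.6077 -0.2675  0.0024] t 11.5 w 49.12866558881313 shift [ 0.3588 -0.3025 -0.2954] turn [-0.0003  0.0011  0.    ]
```

Request:
{"fn": "step_arm", "kwargs": {
  "series": [
    {"x": 0,"y": 0,"z": -0.05,"ax": 0,"ay": 0,"az": 0,"grip": 1},
    {"x": 0,"y": 0,"z": -0.15,"ax": 0,"ay": 0,"az": 0,"grip": 1},
    {"x": 0,"y": 0,"z": -0.25,"ax": 0,"ay": 0,"az": 0,"grip": 1},
    {"x": 0.05,"y": -0.04,"z": -0.295,"ax": 0,"ay": 0,"az": 0,"grip": 1},
    {"x": 0.11,"y": -0.1,"z": -0.295,"ax": 0,"ay": 0,"az": 0,"grip": 1},
    {"x": 0.18,"y": -0.16,"z": -0.295,"ax": 0,"ay": 0,"az": 0,"grip": 1},
    {"x": 0.25,"y": -0.22,"z": -0.295,"ax": 0,"ay": 0,"az": 0,"grip": 1},
    {"x": 0.32,"y": -0.28,"z": -0.295,"ax": 0,"ay": 0,"az": 0,"grip": 1},
    {"x": 0.36,"y": -0.304,"z": -0.295,"ax": 0,"ay": 0,"az": 0,"grip": 1},
    {"x": 0.36,"y": -0.304,"z": -0.295,"ax": 0,"ay": 0,"az": 0,"grip": 1},
    {"x": 0.36,"y": -0.304,"z": -0.295,"ax": 0,"ay": 0,"az": 0,"grip": 1},
    {"x": 0.36,"y": -0.304,"z": -0.295,"ax": 0,"ay": 0,"az": 0,"grip": 1}
  ]
}}

```text
time: 12.7
tool_pos: [0.4565, -0.088, 0.15]
tcp_rot: [2.221, 2.221, -0.0]
wrist_force: [-1.2, -0.3, 0.4]
width: 0.579
grip_force: 31.3
```

Request:
{"fn": "step_arm", "kwargs": {
  "series": [
    {"x": 0,"y": 0,"z": 0.05,"ax": 0,"ay": 0,"az": 0,"grip": 1},
    {"x": 0,"y": 0,"z": 0.08,"ax": 0,"ay": 0,"az": 0,"grip": 1},
    {"x": 0,"y": 0,"z": 0.08,"ax": 0,"ay": 0,"az": 0,"grip": 1},
    {"x": 0,"y": 0,"z": 0.08,"ax": 0,"ay": 0,"az": 0,"grip": 1},
    {"x": 0,"y": 0,"z": 0.08,"ax": 0,"ay": 0,"az": 0,"grip": 1},
    {"x": 0,"y": 0,"z": 0.08,"ax": 0,"ay": 0,"az": 0,"grip": 1},
    {"x": 0,"y": 0,"z": 0.08,"ax": 0,"ay": 0,"az": 0,"grip": 1},
    {"x": 0,"y": 0,"z": 0.08,"ax": 0,"ay": 0,"az": 0,"grip": 1}
  ]
}}

```text
time: 13.5
tool_pos: [0.456, -0.0874, 0.1103]
tcp_rot: [2.221, 2.221, -0.0]
wrist_force: [0.0, 0.6, 0.1]
width: 0.58
grip_force: 31.3
```

```bash
python3 g.py .4558 -.0875 .0824
python3 - <<'E'
from workcell import imaging
import cv2
c=imaging.read_camera("scene")
cv2.imwrite("pics/g4.png",cv2.resize(c["img"][140:260,150:290,::-1],(560,480)))
E
```

```text
at [ 0.456  -0.0874  0.1103] t 13.5 w 49.26200810282435 shift [-0.0002 -0.0004  0.0558] turn [ 0.0009  0.0011 -0.0001]
```

View pics/g4.png

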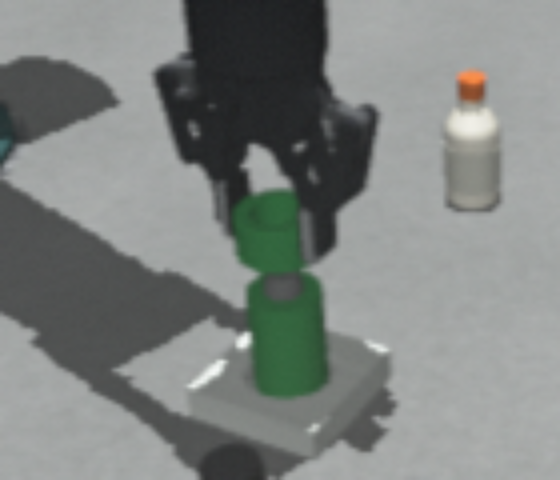

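The collar hangs over the neck but seems a little left of the barrel axis (collar left edge at 235, barrel body 248–325). I'll measure this.

Run:
```python
from workcell import imaging
from h import *
import pickle
c=imaging.read_camera("scene");pickle.dump(c,open("c3.pkl","wb"))
i=c["img"].astype(float);g=i[...,1]-i[...,0]
def left(v):
    r=g[v,195:235];k=np.argmax(r>20);return 195+k-(r[k]-20)/(r[k]-r[k-1]) if k else np.nan
def right(v):
    r=g[v,195:245];k=np.where(r>20)[0][-1];return 195+k+(r[k]-20)/(r[k]-r[k+1])
# predicted left tangent columns for collar at TCP-xy and barrel
def pred(x,y,r,z0,z1,v,s=-1):
    n=c["R"][0];t=np.arange(0,6.3,.02);best=[]
    P=np.array([[proj(c,(x+r*np.cos(a),y+r*np.sin(a),z)) for a in t] for z in np.linspace(z0,z1,30)]).reshape(-1,2)
    q=P[abs(P[:,1]-v)<.4];return q[:,0].min() if s<0 else q[:,0].max()
for v in range(194,204,2):print("collar",v,left(v).round(2),pred(.456,-.0874,.025,.108,.136,v).round(2))
for v in range(216,234,3):print("barrel",v,left(v).round(2),pred(.456,-.0874,.023,.013,.08,v).round(2),right(v).round(2),pred(.456,-.0874,.023,.013,.08,v,1).round(2))
```

```text
collar 194 207.57 206.99
collar 196 207.62 207.21
collar 198 207.94 207.43
collar 200 208.43 207.66
collar 202 208.61 207.9
barrel 216 211.43 210.34 229.93 229.91
barrel 219 211.5 210.65 230.16 230.15
barrel 222 212.11 210.98 230.24 230.39
barrel 225 212.47 211.32 230.62 230.62
barrel 228 212.5 211.66 230.92 230.86
barrel 231 212.93 211.99 231.18 231.09
```

The edges agree to within about 1 mm, so it is well inside the capture range. Lowering.

Request:
{"fn": "step_arm", "kwargs": {
  "series": [
    {"x": 0.0005,"y": 0.0005,"z": 0.02,"ax": 0,"ay": 0,"az": 0,"grip": 1},
    {"x": 0.0005,"y": 0.0005,"z": 0.03,"ax": 0,"ay": 0,"az": 0,"grip": 1},
    {"x": 0.0005,"y": 0.0005,"z": 0.04,"ax": 0,"ay": 0,"az": 0,"grip": 1},
    {"x": 0.0005,"y": 0.0005,"z": 0.048,"ax": 0,"ay": 0,"az": 0,"grip": 1},
    {"x": 0.0005,"y": 0.0005,"z": 0.053,"ax": 0,"ay": 0,"az": 0,"grip": 1},
    {"x": 0.0005,"y": 0.0005,"z": 0.056,"ax": 0,"ay": 0,"az": 0,"grip": 1},
    {"x": 0.0005,"y": 0.0005,"z": 0.056,"ax": 0,"ay": 0,"az": 0,"grip": 1},
    {"x": 0.0005,"y": 0.0005,"z": 0.056,"ax": 0,"ay": 0,"az": 0,"grip": 1},
    {"x": 0.0005,"y": 0.0005,"z": 0.056,"ax": 0,"ay": 0,"az": 0,"grip": 1},
    {"x": 0.0005,"y": 0.0005,"z": 0.056,"ax": 0,"ay": 0,"az": 0,"grip": 1}
  ]
}}

```text
time: 14.6
tool_pos: [0.4557, -0.0871, 0.0823]
tcp_rot: [-2.221, -2.221, 0.001]
wrist_force: [-3.2, 0.6, 6.4]
width: 0.577
grip_force: 31.7
```

```bash
python3 g.py .4558 -.0875 .0824
```

```text
at [ 0.4557 -0.0871  0.0823] t 14.6 w 49.08191347043497 shift [-0.0008  0.0001 -0.0001] turn [-0.0019  0.0007  0.    ]
```

Seated, with 6 N of contact at the expected height. Releasing, then going to the nib.

Request:
{"fn": "step_arm", "kwargs": {
  "series": [
    {"x": 0,"y": 0,"z": 0,"ax": 0,"ay": 0,"az": 0,"grip": 0},
    {"x": 0,"y": 0,"z": 0,"ax": 0,"ay": 0,"az": 0,"grip": -0.6},
    {"x": 0,"y": 0,"z": -0.001,"ax": 0,"ay": 0,"az": 0,"grip": -1},
    {"x": 0,"y": 0,"z": -0.001,"ax": 0,"ay": 0,"az": 0,"grip": -1},
    {"x": 0,"y": 0,"z": -0.001,"ax": 0,"ay": 0,"az": 0,"grip": -1},
    {"x": 0,"y": 0,"z": -0.001,"ax": 0,"ay": 0,"az": 0,"grip": -1},
    {"x": 0,"y": 0,"z": -0.001,"ax": 0,"ay": 0,"az": 0,"grip": -1},
    {"x": 0,"y": 0,"z": -0.05,"ax": 0,"ay": 0,"az": 0,"grip": -1},
    {"x": 0,"y": 0,"z": -0.12,"ax": 0,"ay": 0,"az": 0,"grip": -1},
    {"x": 0,"y": 0,"z": -0.2,"ax": 0,"ay": 0,"az": 0,"grip": -1},
    {"x": 0,"y": 0,"z": -0.2,"ax": 0,"ay": 0,"az": 0,"grip": -1}
  ]
}}

```text
time: 15.7
tool_pos: [0.4602, -0.0881, 0.188]
tcp_rot: [2.215, 2.215, 0.008]
wrist_force: [0.9, 0.3, 0.3]
width: 1.004
grip_force: 0.0
```

Request:
{"fn": "step_arm", "kwargs": {
  "series": [
    {"x": -0.1,"y": -0.03,"z": 0,"ax": 0,"ay": 0,"az": 0,"grip": -1},
    {"x": -0.2,"y": -0.06,"z": 0,"ax": 0,"ay": 0,"az": 0,"grip": -1},
    {"x": -0.28,"y": -0.08,"z": 0,"ax": 0,"ay": 0,"az": 0,"grip": -1},
    {"x": -0.36,"y": -0.1,"z": 0,"ax": 0,"ay": 0,"az": 0,"grip": -1},
    {"x": -0.44,"y": -0.125,"z": 0,"ax": 0,"ay": 0,"az": 0,"grip": -1},
    {"x": -0.482,"y": -0.139,"z": 0,"ax": 0,"ay": 0,"az": 0,"grip": -1},
    {"x": -0.482,"y": -0.139,"z": 0.1,"ax": 0,"ay": 0,"az": 0,"grip": -1},
    {"x": -0.482,"y": -0.139,"z": 0.15,"ax": 0,"ay": 0,"az": 0,"grip": -1},
    {"x": -0.482,"y": -0.139,"z": 0.15,"ax": 0,"ay": 0,"az": 0,"grip": -1},
    {"x": -0.482,"y": -0.139,"z": 0.15,"ax": 0,"ay": 0,"az": 0,"grip": -1},
    {"x": -0.482,"y": -0.139,"z": 0.15,"ax": 0,"ay": 0,"az": 0,"grip": -1}
  ]
}}

```text
time: 16.8
tool_pos: [0.3876, -0.3289, 0.1086]
tcp_rot: [2.219, 2.22, -0.001]
wrist_force: [0.2, -0.3, 0.3]
width: 0.997
grip_force: 0.0
```

```bash
python3 g.py .3868 -.3285 .022;python3 - <<'E'
from workcell import imaging
from h import *
import pickle
d={n:imaging.read_camera(n) for n in("scene","top")}
pickle.dump(d,open("c4.pkl","wb"))
for n in d:
    k,D,_=face(d[n],proj(d[n],(.456,-.088,.108)),130,.108);print(n,k,D)
a=d["scene"]["img"][140:350,90:290,::-1];b=d["top"]["img"][130:340,260:460,::-1]
cv2.imwrite("pics/g5.png",cv2.resize(np.hstack([a,b]),(800,420)))
E
```

```text
at [ 0.3876 -0.3289  0.1086] t 16.8 w 84.7151201012575 shift [ 0.0012 -0.0018  0.1732] turn [0.0032 0.0046 0.0008]
scene [ 0.45829404 -0.08872967] 0.050322995989280216
top [ 0.45472923 -0.08720376] 0.048642126550255814
```

View pics/g5.png

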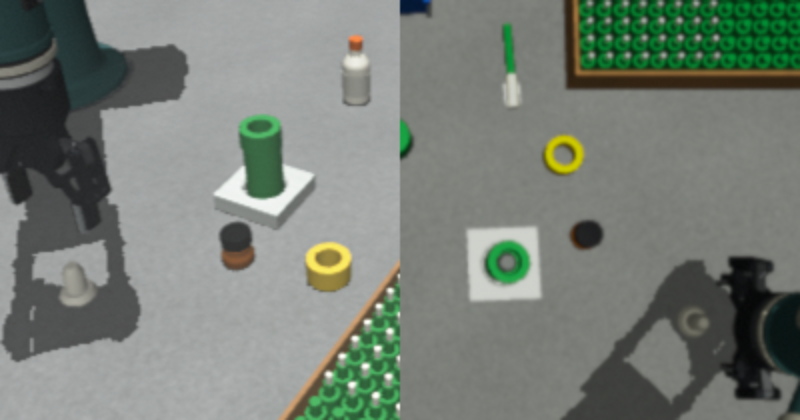

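The collar sits squarely on the barrel (crop left (262,125), right (508,262)), and the nib stands at (75,285) untouched. Next is the nib.

Request:
{"fn": "step_arm", "kwargs": {
  "series": [
    {"x": 0.001,"y": -0.0015,"z": 0.08,"ax": 0.002,"ay": 0.003,"az": 0,"grip": -1},
    {"x": 0.001,"y": -0.0015,"z": 0.14,"ax": 0.002,"ay": 0.003,"az": 0,"grip": -1},
    {"x": 0.001,"y": -0.0015,"z": 0.173,"ax": 0.002,"ay": 0.003,"az": 0,"grip": -1},
    {"x": 0.001,"y": -0.0015,"z": 0.173,"ax": 0.002,"ay": 0.003,"az": 0,"grip": -1},
    {"x": 0.001,"y": -0.0015,"z": 0.173,"ax": 0.002,"ay": 0.003,"az": 0,"grip": -1},
    {"x": 0.001,"y": -0.0015,"z": 0.173,"ax": 0.002,"ay": 0.003,"az": 0,"grip": -1},
    {"x": 0.001,"y": -0.0015,"z": 0.173,"ax": 0.002,"ay": 0.003,"az": 0,"grip": -1},
    {"x": 0.001,"y": -0.0015,"z": 0.173,"ax": 0.002,"ay": 0.003,"az": 0,"grip": -1},
    {"x": 0.001,"y": -0.0015,"z": 0.173,"ax": 0.002,"ay": 0.003,"az": 0,"grip": -1}
  ]
}}

```text
time: 17.8
tool_pos: [0.3859, -0.328, 0.0211]
tcp_rot: [-2.221, -2.221, 0.0]
wrist_force: [-0.3, 0.4, 0.4]
width: 1.0
grip_force: 0.0
```

```bash
python3 g.py .3868 -.3285 .022
```

```text
at [ 0.3859 -0.328   0.0211] t 17.8 w 84.99864965036762 shift [-0.0011  0.0017 -0.0019] turn [-0.0012 -0.0007 -0.    ]
```

Request:
{"fn": "step_arm", "kwargs": {
  "series": [
    {"x": 0,"y": 0.001,"z": -0.002,"ax": 0,"ay": 0,"az": 0,"grip": -1},
    {"x": 0,"y": 0.001,"z": -0.002,"ax": 0,"ay": 0,"az": 0,"grip": 0},
    {"x": 0,"y": 0.001,"z": -0.002,"ax": 0,"ay": 0,"az": 0,"grip": 0.2},
    {"x": 0,"y": 0.001,"z": -0.002,"ax": 0,"ay": 0,"az": 0,"grip": 0.3},
    {"x": 0,"y": 0.001,"z": -0.002,"ax": 0,"ay": 0,"az": 0,"grip": 0.4},
    {"x": 0,"y": 0.001,"z": -0.002,"ax": 0,"ay": 0,"az": 0,"grip": 0.45},
    {"x": 0,"y": 0.001,"z": -0.002,"ax": 0,"ay": 0,"az": 0,"grip": 0.5},
    {"x": 0,"y": 0.001,"z": -0.002,"ax": 0,"ay": 0,"az": 0,"grip": 1},
    {"x": 0,"y": 0.001,"z": -0.002,"ax": 0,"ay": 0,"az": 0,"grip": 1},
    {"x": 0,"y": 0.001,"z": -0.002,"ax": 0,"ay": 0,"az": 0,"grip": 1},
    {"x": 0,"y": 0.001,"z": -0.002,"ax": 0,"ay": 0,"az": 0,"grip": 1}
  ],
  "force": 25
}}

```text
time: 18.9
tool_pos: [0.386, -0.3276, 0.0213]
tcp_rot: [-2.22, -2.22, 0.0]
wrist_force: [-1.4, 0.7, 0.6]
width: 0.243
grip_force: 24.5
```

```bash
python3 g.py .456 -.0878 .150
```

```text
at [ 0.386  -0.3276  0.0213] t 18.9 w 20.66530760866563 shift [ 0.4799  0.1395 -0.257 ] turn [-0.0032 -0.0025 -0.    ]
```

Request:
{"fn": "step_arm", "kwargs": {
  "series": [
    {"x": 0,"y": 0,"z": -0.05,"ax": 0,"ay": 0,"az": 0,"grip": 1},
    {"x": 0,"y": 0,"z": -0.15,"ax": 0,"ay": 0,"az": 0,"grip": 1},
    {"x": 0,"y": 0,"z": -0.25,"ax": 0,"ay": 0,"az": 0,"grip": 1},
    {"x": 0.06,"y": 0.02,"z": -0.32,"ax": 0,"ay": 0,"az": 0,"grip": 1},
    {"x": 0.15,"y": 0.045,"z": -0.32,"ax": 0,"ay": 0,"az": 0,"grip": 1},
    {"x": 0.24,"y": 0.07,"z": -0.32,"ax": 0,"ay": 0,"az": 0,"grip": 1},
    {"x": 0.33,"y": 0.095,"z": -0.32,"ax": 0,"ay": 0,"az": 0,"grip": 1},
    {"x": 0.41,"y": 0.12,"z": -0.32,"ax": 0,"ay": 0,"az": 0,"grip": 1},
    {"x": 0.46,"y": 0.135,"z": -0.32,"ax": 0,"ay": 0,"az": 0,"grip": 1},
    {"x": 0.48,"y": 0.14,"z": -0.32,"ax": 0,"ay": 0,"az": 0,"grip": 1},
    {"x": 0.48,"y": 0.14,"z": -0.29,"ax": 0,"ay": 0,"az": 0,"grip": 1},
    {"x": 0.48,"y": 0.14,"z": -0.257,"ax": 0,"ay": 0,"az": 0,"grip": 1}
  ]
}}

```text
time: 20.1
tool_pos: [0.457, -0.0879, 0.1504]
tcp_rot: [2.22, 2.223, 0.001]
wrist_force: [-0.4, -0.1, -0.5]
width: 0.244
grip_force: 24.6
```

Request:
{"fn": "step_arm", "kwargs": {
  "series": [
    {"x": 0,"y": 0,"z": 0,"ax": 0,"ay": 0,"az": 0,"grip": 1},
    {"x": 0,"y": 0,"z": 0,"ax": 0,"ay": 0,"az": 0,"grip": 1},
    {"x": 0,"y": 0,"z": 0,"ax": 0,"ay": 0,"az": 0,"grip": 1},
    {"x": 0,"y": 0,"z": 0,"ax": 0,"ay": 0,"az": 0,"grip": 1},
    {"x": 0,"y": 0,"z": 0,"ax": 0,"ay": 0,"az": 0,"grip": 1}
  ]
}}

```text
time: 20.6
tool_pos: [0.4567, -0.0881, 0.1508]
tcp_rot: [-2.221, -2.22, -0.001]
wrist_force: [-0.1, -0.7, -0.3]
width: 0.243
grip_force: 24.6
```

```bash
python3 g.py .456 -.0878 .1165
python3 - <<'E'
from workcell import imaging
import cv2,pickle
c=imaging.read_camera("scene");pickle.dump(c,open("c5.pkl","wb"))
cv2.imwrite("pics/g6.png",cv2.resize(c["img"][140:240,170:270,::-1],(500,500)))
E
```

```text
at [ 0.4567 -0.0881  0.1508] t 20.6 w 20.621413429582958 shift [ 0.0005 -0.0015  0.0686] turn [-0.0005 -0.0017 -0.0007]
```

View pics/g6.png

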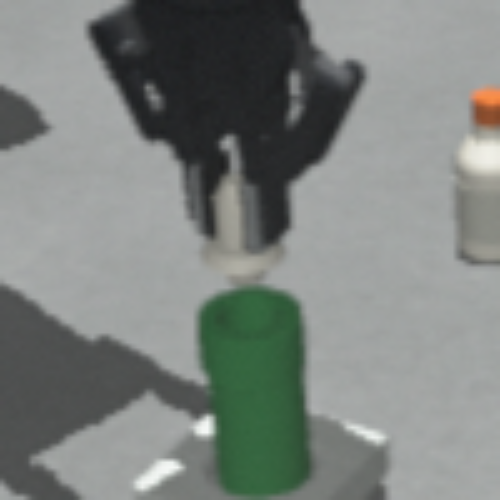

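The nib hangs over the collar bore: flange centre (244,255) against collar axis (250,315), consistent with the image's lean. Only a correction of about 0.5 mm is needed.

Request:
{"fn": "step_arm", "kwargs": {
  "series": [
    {"x": 0.0005,"y": -0.0014,"z": 0.02,"ax": 0,"ay": 0,"az": 0,"grip": 1},
    {"x": 0.0005,"y": -0.0014,"z": 0.035,"ax": 0,"ay": 0,"az": 0,"grip": 1},
    {"x": 0.0005,"y": -0.0014,"z": 0.045,"ax": 0,"ay": 0,"az": 0,"grip": 1},
    {"x": 0.0005,"y": -0.0014,"z": 0.055,"ax": 0,"ay": 0,"az": 0,"grip": 1},
    {"x": 0.0005,"y": -0.0014,"z": 0.062,"ax": 0,"ay": 0,"az": 0,"grip": 1},
    {"x": 0.0005,"y": -0.0014,"z": 0.067,"ax": 0,"ay": 0,"az": 0,"grip": 1},
    {"x": 0.0005,"y": -0.0014,"z": 0.068,"ax": 0,"ay": 0,"az": 0,"grip": 1},
    {"x": 0.0005,"y": -0.0014,"z": 0.068,"ax": 0,"ay": 0,"az": 0,"grip": 1},
    {"x": 0.0005,"y": -0.0014,"z": 0.068,"ax": 0,"ay": 0,"az": 0,"grip": 1},
    {"x": 0.0005,"y": -0.0014,"z": 0.068,"ax": 0,"ay": 0,"az": 0,"grip": 1}
  ]
}}

```text
time: 21.65
tool_pos: [0.4556, -0.0875, 0.1164]
tcp_rot: [-2.22, -2.22, 0.0]
wrist_force: [-1.5, 0.3, 5.1]
width: 0.242
grip_force: 24.9
```

```bash
python3 g.py .456 -.0878 .1165
```

```text
at [ 0.4556 -0.0875  0.1164] t 21.65 w 20.562028267338537 shift [-0.0005  0.0007 -0.0002] turn [-0.0024 -0.0021 -0.    ]
```

Seated. Releasing and going to the cap.

Request:
{"fn": "step_arm", "kwargs": {
  "series": [
    {"x": 0,"y": 0,"z": 0,"ax": 0,"ay": 0,"az": 0,"grip": 0.3},
    {"x": 0,"y": 0,"z": 0,"ax": 0,"ay": 0,"az": 0,"grip": 0},
    {"x": 0,"y": 0,"z": -0.001,"ax": 0,"ay": 0,"az": 0,"grip": -1},
    {"x": 0,"y": 0,"z": -0.001,"ax": 0,"ay": 0,"az": 0,"grip": -1},
    {"x": 0,"y": 0,"z": -0.001,"ax": 0,"ay": 0,"az": 0,"grip": -1},
    {"x": 0,"y": 0,"z": -0.001,"ax": 0,"ay": 0,"az": 0,"grip": -1},
    {"x": 0,"y": 0,"z": -0.001,"ax": 0,"ay": 0,"az": 0,"grip": -1},
    {"x": 0,"y": 0,"z": -0.05,"ax": 0,"ay": 0,"az": 0,"grip": -1},
    {"x": 0,"y": 0,"z": -0.12,"ax": 0,"ay": 0,"az": 0,"grip": -1},
    {"x": 0,"y": 0,"z": -0.18,"ax": 0,"ay": 0,"az": 0,"grip": -1},
    {"x": 0,"y": 0,"z": -0.18,"ax": 0,"ay": 0,"az": 0,"grip": -1}
  ]
}}

```text
time: 22.75
tool_pos: [0.459, -0.0884, 0.2112]
tcp_rot: [2.217, 2.217, 0.007]
wrist_force: [0.8, -0.8, -0.3]
width: 1.0
grip_force: 0.0
```

Request:
{"fn": "step_arm", "kwargs": {
  "series": [
    {"x": 0.08,"y": 0.09,"z": 0,"ax": 0,"ay": 0,"az": 0,"grip": -1},
    {"x": 0.15,"y": 0.16,"z": 0,"ax": 0,"ay": 0,"az": 0,"grip": -1},
    {"x": 0.22,"y": 0.24,"z": 0,"ax": 0,"ay": 0,"az": 0,"grip": -1},
    {"x": 0.285,"y": 0.316,"z": 0,"ax": 0,"ay": 0,"az": 0,"grip": -1},
    {"x": 0.285,"y": 0.316,"z": 0.1,"ax": 0,"ay": 0,"az": 0,"grip": -1},
    {"x": 0.285,"y": 0.316,"z": 0.18,"ax": 0,"ay": 0,"az": 0,"grip": -1},
    {"x": 0.285,"y": 0.316,"z": 0.2,"ax": 0,"ay": 0,"az": 0,"grip": -1},
    {"x": 0.285,"y": 0.316,"z": 0.2,"ax": 0,"ay": 0,"az": 0,"grip": -1},
    {"x": 0.285,"y": 0.316,"z": 0.2,"ax": 0,"ay": 0,"az": 0,"grip": -1},
    {"x": 0.285,"y": 0.316,"z": 0.2,"ax": 0,"ay": 0,"az": 0,"grip": -1}
  ]
}}

```text
time: 23.75
tool_pos: [0.6154, 0.0547, 0.109]
tcp_rot: [2.221, 2.22, 0.005]
wrist_force: [-0.6, -0.0, 1.3]
width: 1.002
grip_force: 0.0
```

```bash
python3 g.py .6145 .0548 .010;python3 - <<'E'
from workcell import imaging
from h import *
import pickle
d={n:imaging.read_camera(n) for n in("scene","top")}
pickle.dump(d,open("c6.pkl","wb"))
for n in d:
    k,D,_=face(d[n],proj(d[n],(.456,-.088,.155)),165,.155,"w",8);print(n,"tip",k,D)
    k,D,_=face(d[n],proj(d[n],(.456,-.088,.108)),130,.108);print(n,k,D)
a=d["scene"]["img"][120:330,150:350,::-1];b=d["top"]["img"][130:340,220:420,::-1]
cv2.imwrite("pics/g7.png",cv2.resize(np.hstack([a,b]),(800,420)))
E
```

```text
at [0.6154 0.0547 0.109 ] t 23.75 w 85.13237971140731 shift [-1.000e-04 -2.500e-03  1.979e-01] turn [ 0.0062 -0.0028 -0.0014]
scene tip [ 0.44875613 -0.07979888] 0.05333696094058405
scene [ 0.45976409 -0.09003069] 0.04772538016869228
top tip [ 0.45290915 -0.08194696] 0.02818538977701435
top [ 0.4546459  -0.08684203] 0.04920514347481754
```

View pics/g7.png

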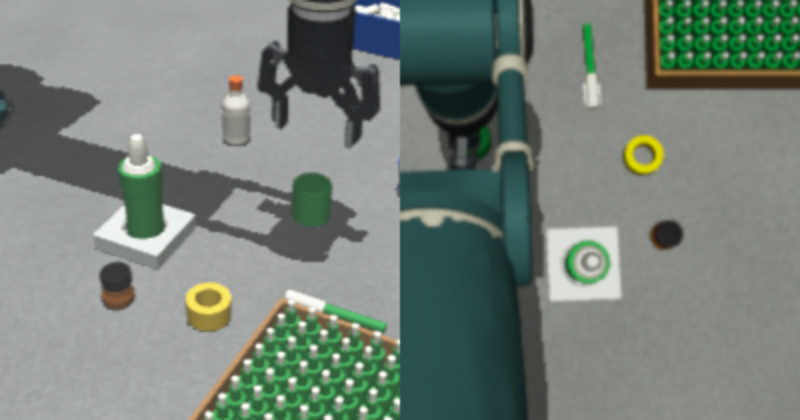

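The nib is seated upright in the collar (crop left (138,160), right (590,262)). Descending on the cap at (312,200).

Request:
{"fn": "step_arm", "kwargs": {
  "series": [
    {"x": 0,"y": -0.002,"z": 0.1,"ax": 0.002,"ay": -0.002,"az": 0,"grip": -1},
    {"x": 0,"y": -0.002,"z": 0.17,"ax": 0.002,"ay": -0.002,"az": 0,"grip": -1},
    {"x": 0,"y": -0.002,"z": 0.198,"ax": 0.002,"ay": -0.002,"az": 0,"grip": -1},
    {"x": 0,"y": -0.002,"z": 0.198,"ax": 0.002,"ay": -0.002,"az": 0,"grip": -1},
    {"x": 0,"y": -0.002,"z": 0.198,"ax": 0.002,"ay": -0.002,"az": 0,"grip": -1},
    {"x": 0,"y": -0.002,"z": 0.198,"ax": 0.002,"ay": -0.002,"az": 0,"grip": -1},
    {"x": 0,"y": -0.002,"z": 0.198,"ax": 0.002,"ay": -0.002,"az": 0,"grip": -1},
    {"x": 0,"y": -0.002,"z": 0.198,"ax": 0.002,"ay": -0.002,"az": 0,"grip": -1}
  ]
}}

```text
time: 24.65
tool_pos: [0.6136, 0.0553, 0.0085]
tcp_rot: [-2.221, -2.221, -0.0]
wrist_force: [0.2, 1.7, -0.1]
width: 0.998
grip_force: 0.0
```

Request:
{"fn": "step_arm", "kwargs": {
  "series": [
    {"x": 0,"y": 0,"z": 0,"ax": 0,"ay": 0,"az": 0,"grip": 0},
    {"x": 0,"y": 0,"z": 0,"ax": 0,"ay": 0,"az": 0,"grip": 1},
    {"x": 0,"y": 0,"z": 0,"ax": 0,"ay": 0,"az": 0,"grip": 1},
    {"x": 0,"y": 0,"z": 0,"ax": 0,"ay": 0,"az": 0,"grip": 1},
    {"x": 0,"y": 0,"z": 0,"ax": 0,"ay": 0,"az": 0,"grip": 1},
    {"x": 0,"y": 0,"z": 0,"ax": 0,"ay": 0,"az": 0,"grip": 1},
    {"x": 0,"y": 0,"z": 0,"ax": 0,"ay": 0,"az": 0,"grip": 1},
    {"x": 0,"y": 0,"z": 0,"ax": 0,"ay": 0,"az": 0,"grip": 1},
    {"x": 0,"y": 0,"z": 0,"ax": 0,"ay": 0,"az": 0,"grip": 1},
    {"x": 0,"y": 0,"z": 0,"ax": 0,"ay": 0,"az": 0,"grip": 1}
  ]
}}

```text
time: 25.65
tool_pos: [0.6126, 0.0552, 0.0073]
tcp_rot: [-2.22, -2.22, 0.002]
wrist_force: [-1.2, -0.2, 5.3]
width: 0.574
grip_force: 26.2
```

```bash
python3 g.py .456 -.0877 .175
```

```text
at [0.6126 0.0552 0.0073] t 25.65 w 48.784599479803504 shift [-0.2858 -0.3139 -0.3349] turn [-0.004  -0.0005 -0.    ]
```

Request:
{"fn": "step_arm", "kwargs": {
  "series": [
    {"x": 0,"y": 0,"z": -0.05,"ax": 0,"ay": 0,"az": 0,"grip": 1},
    {"x": 0,"y": 0,"z": -0.15,"ax": 0,"ay": 0,"az": 0,"grip": 1},
    {"x": 0,"y": 0,"z": -0.25,"ax": 0,"ay": 0,"az": 0,"grip": 1},
    {"x": 0,"y": 0,"z": -0.35,"ax": 0,"ay": 0,"az": 0,"grip": 1},
    {"x": -0.04,"y": -0.045,"z": -0.39,"ax": 0,"ay": 0,"az": 0,"grip": 1},
    {"x": -0.1,"y": -0.11,"z": -0.39,"ax": 0,"ay": 0,"az": 0,"grip": 1},
    {"x": -0.16,"y": -0.175,"z": -0.39,"ax": 0,"ay": 0,"az": 0,"grip": 1},
    {"x": -0.22,"y": -0.24,"z": -0.39,"ax": 0,"ay": 0,"az": 0,"grip": 1},
    {"x": -0.265,"y": -0.29,"z": -0.39,"ax": 0,"ay": 0,"az": 0,"grip": 1},
    {"x": -0.2855,"y": -0.314,"z": -0.39,"ax": 0,"ay": 0,"az": 0,"grip": 1},
    {"x": -0.2855,"y": -0.314,"z": -0.39,"ax": 0,"ay": 0,"az": 0,"grip": 1},
    {"x": -0.2855,"y": -0.314,"z": -0.39,"ax": 0,"ay": 0,"az": 0,"grip": 1}
  ],
  "force": 30
}}

```text
time: 26.85
tool_pos: [0.4563, -0.0874, 0.2022]
tcp_rot: [-2.221, -2.219, 0.001]
wrist_force: [-0.3, -0.4, -0.8]
width: 0.567
grip_force: 31.3
```

Request:
{"fn": "step_arm", "kwargs": {
  "series": [
    {"x": 0,"y": 0,"z": 0.03,"ax": 0,"ay": 0,"az": 0,"grip": 1},
    {"x": 0,"y": 0,"z": 0.055,"ax": 0,"ay": 0,"az": 0,"grip": 1},
    {"x": 0,"y": 0,"z": 0.055,"ax": 0,"ay": 0,"az": 0,"grip": 1},
    {"x": 0,"y": 0,"z": 0.055,"ax": 0,"ay": 0,"az": 0,"grip": 1},
    {"x": 0,"y": 0,"z": 0.055,"ax": 0,"ay": 0,"az": 0,"grip": 1},
    {"x": 0,"y": 0,"z": 0.055,"ax": 0,"ay": 0,"az": 0,"grip": 1},
    {"x": 0,"y": 0,"z": 0.055,"ax": 0,"ay": 0,"az": 0,"grip": 1}
  ]
}}

```text
time: 27.55
tool_pos: [0.4562, -0.0877, 0.1754]
tcp_rot: [-2.221, -2.221, 0.002]
wrist_force: [0.1, 0.6, 0.2]
width: 0.567
grip_force: 31.3
```

```bash
python3 g.py .4553 -.0874 .1153
python3 - <<'E'
from workcell import imaging
import cv2,pickle
c=imaging.read_camera("scene");pickle.dump(c,open("c7.pkl","wb"))
cv2.imwrite("pics/g8.png",cv2.resize(c["img"][120:240,160:280,::-1],(560,560)))
E
```

```text
at [ 0.4562 -0.0877  0.1754] t 27.55 w 48.213646486188054 shift [ 0.0005 -0.0016  0.1202] turn [-0.0031  0.0001  0.    ]
```

View pics/g8.png

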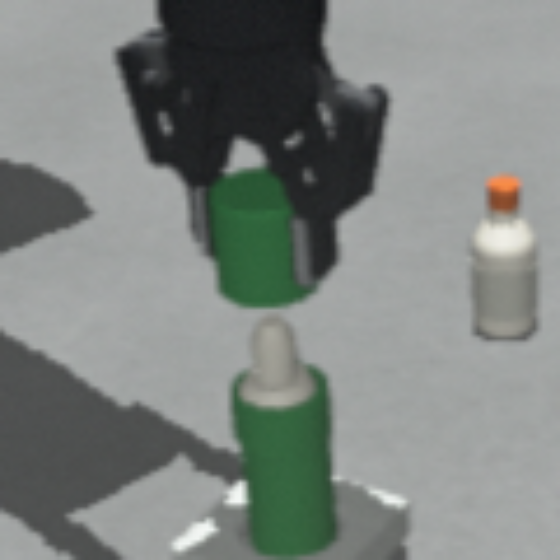

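The cap is upright over the nib: rim centre (266,290), tip (273,325), collar (281,380), all in line. Lowering in two stages.

Request:
{"fn": "step_arm", "kwargs": {
  "series": [
    {"x": 0.0005,"y": -0.0012,"z": 0.02,"ax": 0,"ay": 0,"az": 0,"grip": 1},
    {"x": 0.0005,"y": -0.0012,"z": 0.04,"ax": 0,"ay": 0,"az": 0,"grip": 1},
    {"x": 0.0005,"y": -0.0012,"z": 0.06,"ax": 0,"ay": 0,"az": 0,"grip": 1},
    {"x": 0.0005,"y": -0.0012,"z": 0.075,"ax": 0,"ay": 0,"az": 0,"grip": 1},
    {"x": 0.0005,"y": -0.0012,"z": 0.075,"ax": 0,"ay": 0,"az": 0,"grip": 1},
    {"x": 0.0005,"y": -0.0012,"z": 0.075,"ax": 0,"ay": 0,"az": 0,"grip": 1},
    {"x": 0.0005,"y": -0.0012,"z": 0.075,"ax": 0,"ay": 0,"az": 0,"grip": 1}
  ]
}}

```text
time: 28.3
tool_pos: [0.4554, -0.0875, 0.1377]
tcp_rot: [-2.22, -2.22, 0.002]
wrist_force: [0.3, -0.8, -0.8]
width: 0.569
grip_force: 31.3
```

Request:
{"fn": "step_arm", "kwargs": {
  "series": [
    {"x": 0,"y": 0,"z": 0.01,"ax": 0,"ay": 0,"az": 0,"grip": 1},
    {"x": 0,"y": 0,"z": 0.02,"ax": 0,"ay": 0,"az": 0,"grip": 1},
    {"x": 0,"y": 0,"z": 0.03,"ax": 0,"ay": 0,"az": 0,"grip": 1},
    {"x": 0,"y": 0,"z": 0.037,"ax": 0,"ay": 0,"az": 0,"grip": 1},
    {"x": 0,"y": 0,"z": 0.042,"ax": 0,"ay": 0,"az": 0,"grip": 1},
    {"x": 0,"y": 0,"z": 0.044,"ax": 0,"ay": 0,"az": 0,"grip": 1},
    {"x": 0,"y": 0,"z": 0.044,"ax": 0,"ay": 0,"az": 0,"grip": 1},
    {"x": 0,"y": 0,"z": 0.044,"ax": 0,"ay": 0,"az": 0,"grip": 1},
    {"x": 0,"y": 0,"z": 0.044,"ax": 0,"ay": 0,"az": 0,"grip": 1}
  ]
}}

```text
time: 29.2
tool_pos: [0.4551, -0.0873, 0.1154]
tcp_rot: [-2.22, -2.22, 0.003]
wrist_force: [-0.4, -0.2, -0.7]
width: 0.567
grip_force: 31.3
```

```bash
python3 g.py .4553 -.0874 .1153
```

```text
at [ 0.4551 -0.0873  0.1154] t 29.2 w 48.17454865919931 shift [-0.0001  0.0005  0.0002] turn [-0.0046 -0.0003  0.    ]
```

Request:
{"fn": "step_arm", "kwargs": {
  "series": [
    {"x": 0,"y": 0,"z": 0.002,"ax": 0,"ay": 0,"az": 0,"grip": 1},
    {"x": 0,"y": 0,"z": 0.003,"ax": 0,"ay": 0,"az": 0,"grip": 1},
    {"x": 0,"y": 0,"z": 0.003,"ax": 0,"ay": 0,"az": 0,"grip": 1},
    {"x": 0,"y": 0,"z": 0.003,"ax": 0,"ay": 0,"az": 0,"grip": 1}
  ]
}}

```text
time: 29.6
tool_pos: [0.4555, -0.0875, 0.1152]
tcp_rot: [-2.221, -2.221, 0.002]
wrist_force: [-2.7, 0.1, 7.8]
width: 0.566
grip_force: 32.1
```

Request:
{"fn": "step_arm", "kwargs": {
  "series": [
    {"x": 0,"y": 0,"z": 0,"ax": 0,"ay": 0,"az": 0,"grip": 0},
    {"x": 0,"y": 0,"z": 0,"ax": 0,"ay": 0,"az": 0,"grip": -0.6},
    {"x": 0,"y": 0,"z": 0,"ax": 0,"ay": 0,"az": 0,"grip": -1},
    {"x": 0,"y": 0,"z": 0,"ax": 0,"ay": 0,"az": 0,"grip": -1},
    {"x": 0,"y": 0,"z": 0,"ax": 0,"ay": 0,"az": 0,"grip": -1},
    {"x": 0,"y": 0,"z": 0,"ax": 0,"ay": 0,"az": 0,"grip": -1},
    {"x": 0,"y": 0,"z": -0.05,"ax": 0,"ay": 0,"az": 0,"grip": -1},
    {"x": 0,"y": 0,"z": -0.12,"ax": 0,"ay": 0,"az": 0,"grip": -1},
    {"x": 0,"y": 0,"z": -0.2,"ax": 0,"ay": 0,"az": 0,"grip": -1},
    {"x": 0.1,"y": 0,"z": -0.2,"ax": 0,"ay": 0,"az": 0,"grip": -1},
    {"x": 0.2,"y": 0,"z": -0.2,"ax": 0,"ay": 0,"az": 0,"grip": -1},
    {"x": 0.3,"y": 0,"z": -0.2,"ax": 0,"ay": 0,"az": 0,"grip": -1}
  ]
}}

```text
time: 30.8
tool_pos: [0.4555, 0.0637, 0.2146]
tcp_rot: [-2.223, -2.218, 0.0]
wrist_force: [1.0, 0.8, -0.7]
width: 0.999
grip_force: 0.0
```

Request:
{"fn": "step_arm", "kwargs": {
  "series": [
    {"x": 0.1,"y": 0,"z": 0,"ax": 0,"ay": 0,"az": 0,"grip": -1},
    {"x": 0.1,"y": 0,"z": 0,"ax": 0,"ay": 0,"az": 0,"grip": -1},
    {"x": 0.1,"y": 0,"z": 0,"ax": 0,"ay": 0,"az": 0,"grip": -1},
    {"x": 0.1,"y": 0,"z": 0,"ax": 0,"ay": 0,"az": 0,"grip": -1},
    {"x": 0.1,"y": 0,"z": 0,"ax": 0,"ay": 0,"az": 0,"grip": -1},
    {"x": 0.1,"y": 0,"z": 0,"ax": 0,"ay": 0,"az": 0,"grip": -1}
  ]
}}

```text
time: 31.4
tool_pos: [0.4554, 0.1112, 0.2138]
tcp_rot: [-2.223, -2.217, 0.003]
wrist_force: [0.2, 0.6, -0.2]
width: 0.995
grip_force: 0.0
```

Run:
```python
from workcell import imaging
from h import *
d={n:imaging.read_camera(n) for n in("scene","top")}
for n in d:
    k,D,_=face(d[n],proj(d[n],(.456,-.088,.159)),130,.159);print(n,k,D)
a=d["scene"]["img"][120:330,150:350,::-1];b=d["top"]["img"][130:340,190:390,::-1]
cv2.imwrite("pics/g9.png",cv2.resize(np.hstack([a,b]),(800,420)))
```

```text
scene [ 0.45813592 -0.08961275] 0.04846083201566739
top [ 0.45422459 -0.08765177] 0.04749349534255368
```

View pics/g9.png

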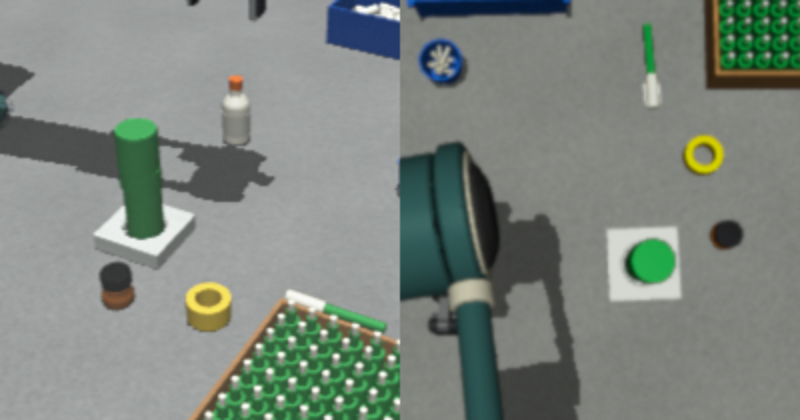

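The finished marker stands upright with the cap down on the collar (crop left (140,130), right (652,262)). The bystanders are unmoved and the arm is clear, so I'm handing in.

```bash
python3 -c "
from workcell import bot
print(bot.finish_job())"
```

```text
the job is handed in; nothing more can be done
None
```

The marker is assembled upright in the block (barrel, collar, nib and cap each seated and let go), the glue bottle, jar, pen and pot show no movement in the camera views, and the job was handed in at about 31.5 s; the hand-in call returned no verdict.

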